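# Put the sanding blocks away in their trays

### The job

The shop's four sanding blocks are piled up after class. Take the pile apart from the top, one block at a time, setting each flat in the tray of its own shape (the pointed one with its tip in the tray's tip) before you take the next; set them down rather than dropping them, and leave the yellow tin and the glue bottle where they stand.

Things in the scene. Friction and masses are not known exactly. Their poses are not given: they have to be found in the camera images.
- block_round: Brown wooden sanding block, pale top face, thin black rubber sole, 28 mm thick: a disc 50 mm in diameter; top of the pile at the start. The pile stands on a fixed dark offcut, 120 x 90 x 12 mm: from the top down round, square, pointed, oblong, each up to about 5 mm off-centre and a little turned. Origin: centre of its underside; z up.
- block_square: Brown wooden sanding block, pale top face, thin black rubber sole, 28 mm thick: 58 x 58 mm, sides along its x and y; second from the top. Origin: centre of its underside; z up.
- block_oblong: Brown wooden sanding block, pale top face, thin black rubber sole, 28 mm thick: 105 mm (its x) by 44 mm (its y); bottom of the pile, on the offcut. Origin: centre of its underside; z up.
- block_pointed: Brown wooden sanding block, pale top face, thin black rubber sole, 28 mm thick: shaped like a flat iron, 54 mm wide with straight parallel sides 58 mm long (x from -34 to +24 mm), then tapering at 45 degrees to a tip at x = +51 mm; 85 mm long in all; third from the top. Origin: 34 mm ahead of the flat back end, on the centre line, at the underside: x points to the tip, y across the parallel sides.
- tray_round: Fixed shallow plywood tray with a grey felt floor 6 mm above the table and a rim 12 mm wide, its top 12 mm above the table. Round, 90 mm outside, opening 66 mm in diameter (8 mm larger than the block on every side). Origin: centre of the tray, on the table; z up.
- tray_square: Fixed shallow plywood tray with a grey felt floor 6 mm above the table and a rim 12 mm wide, its top 12 mm above the table. Square, 98 mm outside, opening 74 x 74 mm (8 mm larger than the block on every side). Origin: centre of the tray, on the table; z up.
- tray_oblong: Fixed shallow plywood tray with a grey felt floor 6 mm above the table and a rim 12 mm wide, its top 12 mm above the table. Oblong, 145 x 84 mm outside, opening 121 mm (its x) by 60 mm (its y) (8 mm larger than the block on every side). Origin: centre of the tray, on the table; z up.
- tray_pointed: Fixed shallow plywood tray with a grey felt floor 6 mm above the table and a rim 12 mm wide, its top 12 mm above the table. Flat-iron outline like its block, opening 70 mm wide (y from -35 to +35 mm), x from -42 mm (flat back) to +62 mm (tip), 8 mm larger than the block all round. Origin on the table, under where the block's origin belongs: x to the tip, z up.
- tin: Loose yellow tin, 76 mm in diameter, 85 mm high: to be left alone. Origin: centre of its underside.
- glue: Loose white glue bottle with an orange cap, 56 mm in diameter, 150 mm high: to be left alone. Origin: centre of its underside.
There are look-alikes about, which are no part of the job. What is shaped like the block_pointed but turquoise is not meant.

How it is judged:
By the outcome, as a careful person would: the job done as asked, in the order asked, and still so for the second after the job is handed in, with the robot touching nothing.
It also fails if it takes over 102 s, if anything falls off the work surface, if the arm or the gripper's body presses on something with over 40 N, if the wrist force passes 120 N, or if a joint passes its speed limit or range.

### The arm

A 7-joint arm with a two-finger parallel gripper is mounted at the origin on the work surface. World frame = base frame: x ahead of the robot, y to its left, z up, the work surface at z = 0. Lengths are in m, angles in rad, forces in N, time in s.
With the tool pointing down it reaches from about 0.425 to 0.925 m from the base axis. Payload 6.8 kg.
Tool frame: the origin (TCP) lies on the centre line of the jaws, within the pads' length; the fingertips stand 17 mm ahead of it and the grasp point (between the pads) lies 2 mm behind it; z points along the fingers, x is the direction in which the jaws open and shut, and the axes are right-handed (so a half turn about z gives the same grasp; the last joint's range is limited). The gripper opens to 85 mm and grips with 20 to 120 N. Pads are 22 mm wide; open, the fingers measure 114 mm over their backs; the gripper's body (76 mm by 85 mm) begins 54 mm behind the grasp point. The pads swing forward as they close: fully open they stand 13 mm farther back than shut.
Start: joints at [1.152, 0.477, 0.022, 1.555, -0.011, 1.109, -0.083], TCP at [0.206, -0.643, 0.21] pointing down, gripper open.
Joint ranges: [-2.96, 2.96], [-0.34, 2.1], [-1.41, 1.46], [0.24, 2.44], [-1.37, 4.51], [0.17, 1.92], [-2.96, 2.96]. Speed limits (rad/s): [2.39, 2.39, 3.14, 3.14, 3.14, 3.14, 3.14].

### API

Orientations are given as a unit quaternion [w, x, y, z].
In Python, from station import status, read_camera, camera_model, bot gives the robot as it stands.
- The arm moves only by the tool arm_command, never from a script. Its argument "series" is a list of rows, each a list of 3 entries, a list of its own where there are three numbers: the finger opening in mm, from 0 to 85.4, then the shift along the tool's x, y, z in mm, then the turn about the tool's z in rad. In form: [[gripper, [dx, dy, dz], roll], ...]. A call has 1 to 8 rows; each row is the pose to reach, as a shift and turn from the pose commanded when the call began, along the tool's axes at that moment; what a row does not reach only later rows make up. A row lasts 1/8 s, in which the tool goes at most 62.5 mm and 10.7 degrees, less where a joint would pass 70% of its speed; a pose out of reach is approached as far as the arm can. A call with a gripper value outside its range is refused whole. The fingers move at their own pace and stop on an object; "squeeze" is the grip in N (left out, the last holds). Time passes only in rows, so rows that repeat a pose let the fingers close. It gives the time, the measured TCP pose, the force and the opening at its end, in the units of the state.
- status.get_obs(): the state, without advancing time (a new reading comes with each control period).
- read_camera(name): name is "side" or "top" or "wrist"; returns the picture (420x560x3 uint8, blue, green, red); there is no depth.
- camera_model(name): a dict with "fov_y" (degrees; the focal length in pixels is half the picture's height over the tangent of half this angle, whatever the lens; pixels are square), "cx", "cy" (the principal point, pixels), "R" (3x3) and "t" (3): a world point X has camera coordinates R X + t. Camera axes: x right, y down, z forward; pixel columns grow to the right and rows downward; lengths in m; the calibration is good to about 2 mm. A picture is of the moment at which its call begins: read the wrist's pose just before it. camera_model takes no time and is no camera call; for the wrist camera it gives the pose at the moment of the call.
- bot.hand_in(): hands the job in, once; it reports no verdict.
The state is a dict: "t": time; "q": joint angles; "joint_vel": joint speeds; "joint_torque": joint torques, N m; "eef_pos": TCP position; "tool_rot": TCP orientation; "contact_force": force on the tool from outside, world axes, zero at the start; "torque": the same for the moment, N m; "gripper_width": opening from 0.0 (shut) to 1.0 (fully open).
Only numpy, scipy, OpenCV 4.12 (cv2) and the standard library are available. Lean on these libraries where they do the work, as an engineer would, in place of code of your own. Each camera call takes 0.05 s, during which the arm holds its last target.

## Working session

There is one attempt and no reset: what is moved stays moved. The work goes in short steps, Python scripts to look and compute and a tool call to move; the robot and the scene stay as the last step left them, time stands still between calls to the robot, and variables do not carry over. Pictures are saved under pics/ and viewed, and the job is handed in when it is done.

Besides the shell and the picture viewer there is one more tool, called as name([rows], argument=value, ...), one row to a line, values as JSON. arm_command: Moves the arm, as the interface text tells. Its arguments: {"type":"object","properties":{"series":{"type":"array"},"squeeze":{"type":"number"}},"required":["series"]}

```bash
ls; mkdir -p pics
python3 - <<'E'
from station import status, read_camera, camera_model, bot
import cv2
for n in ["side","top","wrist"]:
    m=camera_model(n); print(n,m)
    cv2.imwrite(f"pics/{n}0.png",read_camera(n))
print(status.get_obs())
E
```

```text
pics
side {'fov_y': 52.74095586844777, 'cx': 278.9913249725829, 'cy': 211.3013231450934, 'R': array([[-0.79991249, -0.59997317,  0.01312252],
       [-0.3465714 ,  0.44399279, -0.82629212],
       [ 0.48992679, -0.66550928, -0.56308892]]), 't': array([0.44559595, 0.24273427, 1.03310311])}
top {'fov_y': 47.27370737799384, 'cx': 279.59787195157554, 'cy': 201.7241071064613, 'R': array([[ 0.01073248, -0.99963463, -0.02480755],
       [-0.98775011, -0.00673601, -0.15589853],
       [ 0.15567447,  0.02617684, -0.98746151]]), 't': array([0.06310506, 0.51409392, 1.16998475])}
wrist {'fov_y': 64.21931431369508, 'cx': 275.87603184572674, 'cy': 214.32577589889414, 'R': array([[ 0.30593547, -0.95205123, -0.0013909 ],
       [-0.91828618, -0.2954703 ,  0.26352948],
       [-0.25130453, -0.07934578, -0.96465034]]), 't': array([-0.67358236, -0.03452283,  0.37920796])}
{'t': 0.15, 'q': array([ 1.15187928,  0.47763136,  0.02232895,  1.55617156, -0.01151837,
        1.10930805, -0.08308433]), 'joint_vel': array([-2.49460930e-04, -2.29252582e-03,  6.14216474e-05, -3.37830583e-03,
        1.68489019e-03,  3.70720804e-04, -8.38285145e-04]), 'joint_torque': array([ 2.84912108e-03, -5.96919358e+01,  1.61038946e+00, -2.81487554e+01,
        1.26580088e-02,  6.52518283e-03,  5.93268496e-06]), 'eef_pos': array([ 0.20630754, -0.64220977,  0.20965685]), 'tool_rot': array([-3.79777526e-04,  8.08045657e-01, -5.89119456e-01, -5.82610827e-04]), 'contact_force': array([ 0.48966519, -0.26406107, -0.12047969]), 'torque': array([-0.02035607, -0.02277416,  0.03391165]), 'gripper_width': 1.000338292028067}
```

View pics/top0.png

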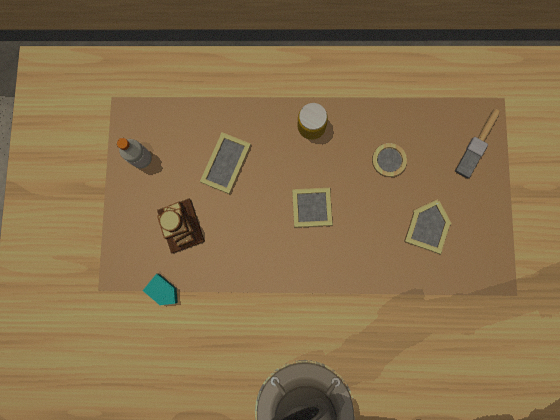

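View pics/side0.png

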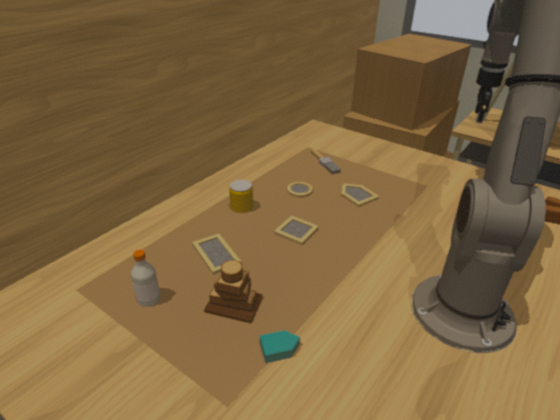

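View pics/wrist0.png

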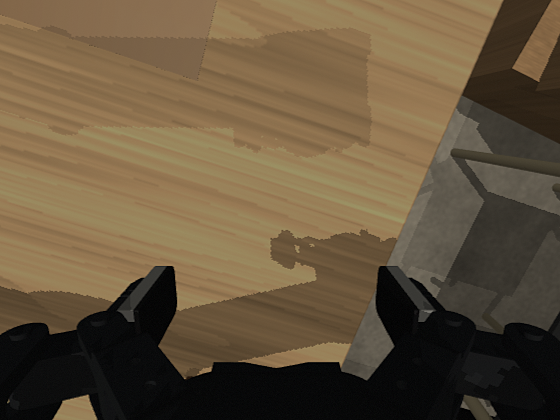

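```bash
cat > h.py <<'E'
import numpy as np, cv2
from station import status, read_camera, camera_model, bot
from scipy.spatial.transform import Rotation as Rot
def K(m,shape=(420,560)):
    f=shape[0]/2/np.tan(np.radians(m['fov_y']/2)); return f
def ray(m,uv,z):
    uv=np.atleast_2d(np.asarray(uv,float)); f=K(m)
    d=np.c_[(uv[:,0]-m['cx'])/f,(uv[:,1]-m['cy'])/f,np.ones(len(uv))]@m['R']
    o=-m['R'].T@m['t']
    s=(z-o[2])/d[:,2]
    return o+d*s[:,None]
def proj(m,X):
    c=np.atleast_2d(X)@m['R'].T+m['t']; f=K(m)
    return np.c_[m['cx']+f*c[:,0]/c[:,2],m['cy']+f*c[:,1]/c[:,2]]
def crop(img,x0,y0,x1,y1,s,name):
    cv2.imwrite(name,cv2.resize(img[y0:y1,x0:x1],None,fx=s,fy=s,interpolation=cv2.INTER_CUBIC))
E
python3 - <<'E'
from h import *
im=cv2.imread('pics/top0.png')
crop(im,130,110,260,210+0,6,'pics/c1.png')
crop(im,130,190,230,290,5,'pics/c2.png')
crop(im,280,90,480,270,4,'pics/c3.png')
s=cv2.imread('pics/side0.png'); crop(s,180,230,310,370,4,'pics/c4.png')
E
```

```text
(no output)
```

View pics/c2.png

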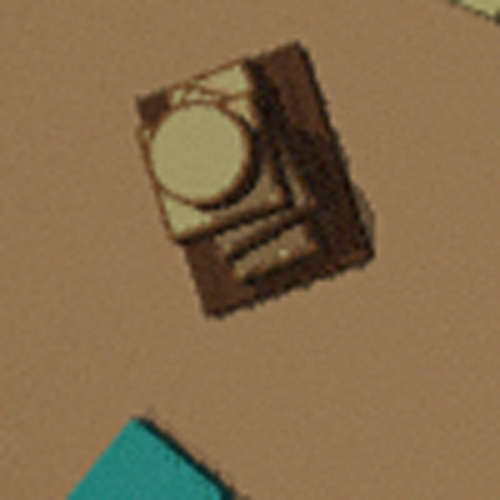

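View pics/c3.png

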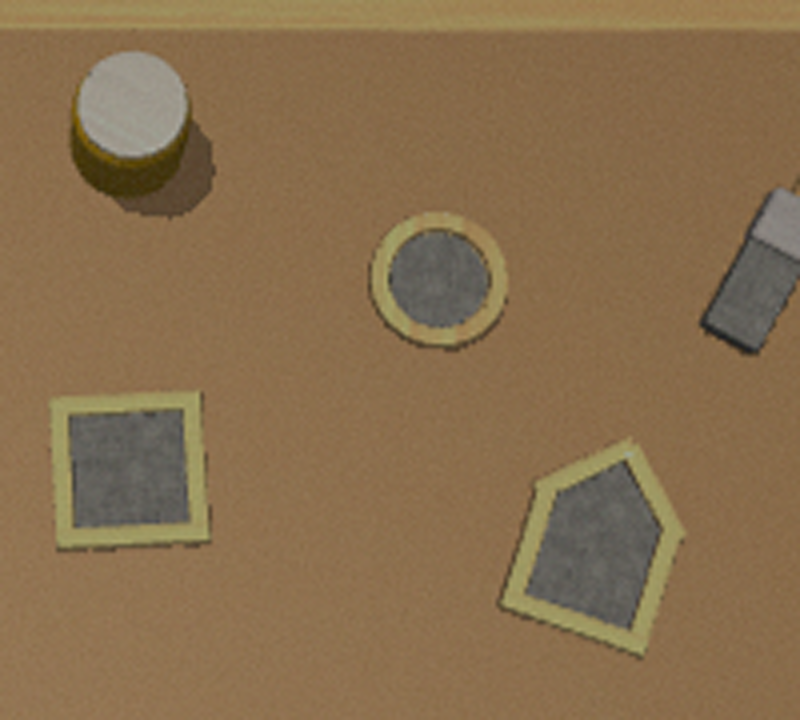

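View pics/c4.png

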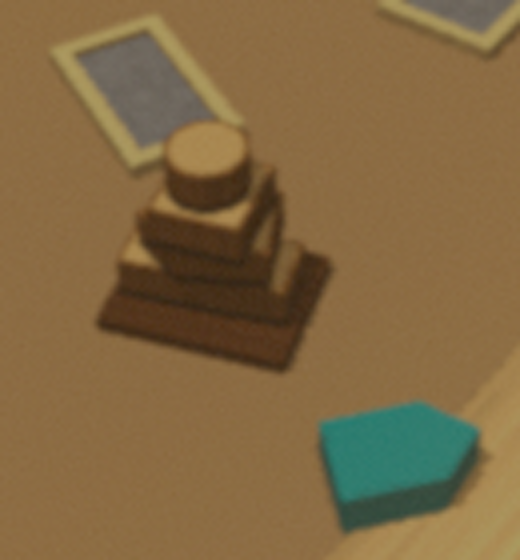

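Run:
```python
from h import *
im=cv2.imread('pics/top0.png'); m=camera_model('top')
for (n,u,v) in [('rim_sq',296,207),('rim_round',373,160),('rim_ob',209,161),('mat',260,250),('felt',312,207),('disc',170,221)]:
    print(n,im[v,u],cv2.cvtColor(im,cv2.COLOR_BGR2HSV)[v,u])
up=cv2.resize(im,None,fx=4,fy=4,interpolation=cv2.INTER_CUBIC)
lab=cv2.cvtColor(up,cv2.COLOR_BGR2LAB).astype(int); hsv=cv2.cvtColor(up,cv2.COLOR_BGR2HSV)
mask=((hsv[...,0]>=20)&(hsv[...,0]<36)&(hsv[...,2]>115)&(hsv[...,1]>60)).astype(np.uint8)*255
roi=np.zeros_like(mask); roi[105*4:290*4,115*4:500*4]=255; mask&=roi
mask=cv2.morphologyEx(mask,cv2.MORPH_CLOSE,np.ones((7,7)))
cv2.imwrite('pics/m1.png',cv2.resize(mask[400:1160,440:2000],None,fx=.5,fy=.5))
cs,_=cv2.findContours(mask,cv2.RETR_EXTERNAL,cv2.CHAIN_APPROX_NONE)
for c in cs:
    if cv2.contourArea(c)<3000: continue
    uv=(c[:,0,:]+0.5)/4-0.5
    P=ray(m,uv,0.012)[:,:2]
    r=cv2.minAreaRect((P*1000).astype(np.float32))
    ap=cv2.approxPolyDP((P*1000).astype(np.float32).reshape(-1,1,2),9,True)[:,0]
    (cc,rad)=cv2.minEnclosingCircle((P*1000).astype(np.float32))
    print('px',uv.mean(0).round(1),'rect',np.round(r[0],1),np.round(r[1],1),round(r[2],1),'circ',np.round(cc,1),round(rad,1),'poly',ap.round(0).tolist())
```

```text
rim_sq [ 98 151 160] [ 26  99 160]
rim_round [ 98 147 161] [ 23 100 161]
rim_ob [ 96 150 155] [ 27  97 155]
mat [ 80 117 146] [ 17 115 146]
felt [ 94 102 102] [ 30  20 102]
disc [101 150 159] [ 25  93 159]
px [170.3 217.2] rect [469.8 348.4] [73.8 59.1] 19.2 circ [469.9 348.3] 45.7 poly [[513.0, 334.0], [500.0, 367.0], [478.0, 381.0], [427.0, 363.0], [459.0, 332.0], [503.0, 354.0], [486.0, 329.0]]
px [428.9 227.3] rect [ 465.2 -315.1] [100.  131.3] 70.7 circ [ 457.5 -314.1] 73.3 poly [[528.0, -333.0], [499.0, -274.0], [421.0, -251.0], [388.0, -338.0], [469.0, -368.0]]
px [311.8 206.9] rect [505.6 -14.6] [100.   99.7] 3.9 circ [505.6 -14.9] 68.8 poly [[557.0, -60.0], [551.0, 37.0], [455.0, 31.0], [460.0, -67.0]]
px [383.4 158.9] rect [ 633.3 -202.3] [59.5 87.7] 87.0 circ [ 632.2 -216.1] 44.7 poly [[673.0, -199.0], [650.0, -175.0], [620.0, -174.0], [594.0, -194.0], [589.0, -226.0], [602.0, -226.0], [603.0, -198.0], [635.0, -183.0], [665.0, -203.0], [663.0, -232.0], [673.0, -233.0]]
px [224.6 163.1] rect [622.3 213.5] [ 85.6 147.2] 68.4 circ [622.1 213.5] 83.6 poly [[705.0, 226.0], [571.0, 279.0], [539.0, 203.0], [673.0, 148.0]]
```

View pics/m1.png

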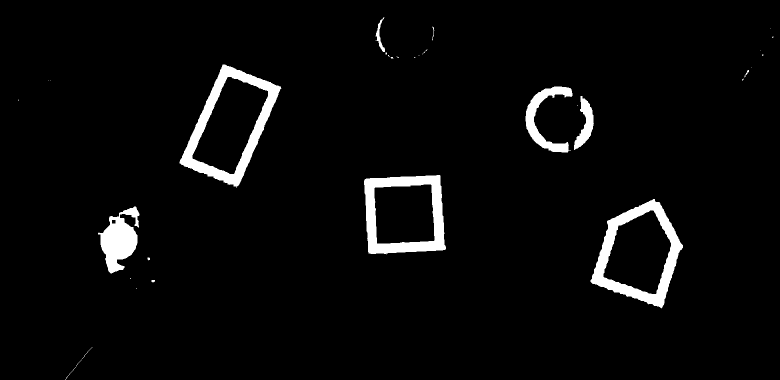

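```bash
cat >> h.py <<'E'
def tool():
    o=status.get_obs(); w,x,y,z=o['tool_rot']; R=Rot.from_quat([x,y,z,w]).as_matrix()
    return o,np.array(o['eef_pos']),R
def yaw():
    R=tool()[2]; return np.degrees(np.arctan2(R[1,0],R[0,0]))
def plan(*wps):
    "wps: (x,y,z mm, yaw deg) -> tool shifts mm, roll rad; ideal axes: levels the tool"
    o,p,R=tool()
    y0=np.degrees(np.arctan2(R[1,0],R[0,0]))
    print('t %.2f pos %s yaw %.1f tilt %.2f F %s w %.1fmm q7 %.2f'%(o['t'],(p*1000).round(1),y0,np.degrees(np.arccos(-R[2,2])),np.round(o['contact_force'],1),o['gripper_width']*85.4,o['q'][6]))
    for w in wps:
        d=R.T@(np.array(w[:3])-p*1000)
        r=-np.radians(((w[3]-y0+180)%360)-180)
        print('  ->',w,'shift',d.round(1).tolist(),'roll %.3f'%r,'n %.1f'%max(np.linalg.norm(d)/62.5,abs(np.degrees(r))/10.7))
E
python3 - <<'E'
from h import *
plan((450,-350,300,-40),(550,0,300,0),(470,348,300,36))
# refine trays
im=cv2.imread('pics/top0.png'); m=camera_model('top'); ms=camera_model('side'); 
up=cv2.resize(im,None,fx=4,fy=4,interpolation=cv2.INTER_CUBIC); hsv=cv2.cvtColor(up,cv2.COLOR_BGR2HSV)
mask=((hsv[...,1]<50)&(hsv[...,2]>75)&(hsv[...,2]<130)).astype(np.uint8)*255
mask=cv2.morphologyEx(mask,cv2.MORPH_OPEN,np.ones((5,5)));mask=cv2.morphologyEx(mask,cv2.MORPH_CLOSE,np.ones((9,9)))
cs,_=cv2.findContours(mask[400:1160,440:2000],cv2.RETR_EXTERNAL,cv2.CHAIN_APPROX_NONE)
for c in cs:
    if cv2.contourArea(c)<6000: continue
    uv=(c[:,0,:]+[440,400]+0.5)/4-0.5
    P=(ray(m,uv,0.009)[:,:2]*1000).astype(np.float32)
    r=cv2.minAreaRect(P); e=cv2.fitEllipse(P)
    ap=cv2.approxPolyDP(P.reshape(-1,1,2),6,True)[:,0]
    print('px',uv.mean(0).round(),'rect',np.round(r[0],1),np.round(r[1],1),round(r[2],1),'ell',np.round(e[0],1),np.round(e[1],1),'poly',ap.round(0).tolist())
    if len(ap)==5:
        k=np.argsort(-ap[:,0])
        n=len(ap); 
        # line fits per edge
        L=[]
        for i in range(n):
            a,b=ap[i],ap[(i+1)%n]; d=(b-a)/np.linalg.norm(b-a); q=P-a; s=q@d; h=abs(q@[-d[1],d[0]])
            sel=P[(h<4)&(s>8)&(s<np.linalg.norm(b-a)-8)]
            vx,vy,x,y=cv2.fitLine(sel,cv2.DIST_HUBER,0,.01,.01).ravel()
            print('  edge',np.degrees(np.arctan2(vy,vx)).round(1),(x.round(1),y.round(1)),np.linalg.norm(b-a).round(1))
E
```

```text
t 0.15 pos [ 206.3 -642.2  209.7] yaw -72.2 tilt 0.08 F [ 0.5 -0.3 -0.1] w 85.4mm q7 -0.08
  -> (450, -350, 300, -40) shift [-203.8, -321.4, -90.1] roll -0.562 n 6.3
  -> (550, 0, 300, 0) shift [-506.4, -523.6, -89.7] roll -1.260 n 11.7
  -> (470, 348, 300, 36) shift [-862.2, -553.9, -89.2] roll -1.888 n 16.5
px [429. 227.] rect [ 463.6 -315.6] [ 68.2 100.1] 70.8 ell [ 455.9 -312.7] [ 73.  103.2] poly [[511.0, -331.0], [491.0, -290.0], [428.0, -268.0], [407.0, -330.0], [470.0, -352.0]]
  edge -63.5 (np.float32(502.4), np.float32(-312.7)) 45.9
  edge -19.1 (np.float32(462.3), np.float32(-279.6)) 67.1
  edge 70.8 (np.float32(415.5), np.float32(-303.9)) 64.9
  edge -19.1 (np.float32(438.4), np.float32(-342.0)) 66.4
  edge 26.2 (np.float32(491.0), np.float32(-342.1)) 46.3
px [312. 207.] rect [505.9 -15. ] [72.5 72.4] 3.5 ell [505.8 -14.8] [83.3 84.2] poly [[543.0, -47.0], [539.0, 23.0], [468.0, 19.0], [473.0, -52.0]]
px [389. 160.] rect [ 632.1 -217.2] [61.  61.8] 88.8 ell [ 632.1 -216.6] [60.9 61.7] poly [[661.0, -205.0], [644.0, -188.0], [622.0, -187.0], [604.0, -204.0], [604.0, -231.0], [628.0, -248.0], [649.0, -242.0], [661.0, -230.0]]
px [225. 163.] rect [622.8 213.3] [ 58.  119.5] 68.2 ell [622.6 212.8] [ 63.1 147. ] poly [[686.0, 216.0], [578.0, 260.0], [558.0, 209.0], [667.0, 166.0]]
```

arm_command([
  [85,[-35,-52,-40],-0.1],
  [85,[-70,-105,-70],-0.2],
  [85,[-105,-160,-90],-0.3],
  [85,[-140,-215,-90],-0.4],
  [85,[-175,-270,-90],-0.5],
  [85,[-210,-320,-90],-0.6],
  [85,[-260,-354,-90],-0.75],
  [85,[-310,-387,-90],-0.9],
])

```text
t: 1.15
eef_pos: [0.4742, -0.2478, 0.3002]
tool_rot: [-0.0, 0.984, -0.176, -0.0]
contact_force: [0.7, -0.5, 0.5]
gripper_width: 0.997
```

Run:
```python
from h import *
plan((550,0,300,0),(470,348,300,36))
```

```text
t 1.15 pos [ 474.2 -247.8  300.2] yaw -20.3 tilt 0.01 F [ 0.7 -0.5  0.5] w 85.2mm q7 -0.06
  -> (550, 0, 300, 0) shift [-15.0, -258.7, 0.2] roll -0.355 n 4.1
  -> (470, 348, 300, 36) shift [-210.9, -557.2, 0.3] roll -0.983 n 9.5
```

arm_command([
  [85,[-5,-62,0],-0.1],
  [85,[-15,-123,0],-0.2],
  [85,[-30,-185,0],-0.3],
  [85,[-50,-242,0],-0.4],
  [85,[-75,-299,0],-0.55],
  [85,[-100,-355,0],-0.7],
  [85,[-130,-408,0],-0.85],
  [85,[-155,-460,0],-0.98],
])

```text
t: 2.15
eef_pos: [0.4898, 0.237, 0.3004]
tool_rot: [0.0, 0.952, 0.307, 0.0]
contact_force: [1.7, -0.1, -0.7]
gripper_width: 0.997
```

arm_command([
  [85,[25,-57,0],0],
  [85,[45,-105,0],0],
  [85,[45,-105,0],0],
])

```text
t: 2.52
eef_pos: [0.463, 0.3517, 0.3003]
tool_rot: [-0.001, 0.951, 0.309, -0.0]
contact_force: [0.8, -0.7, -0.4]
gripper_width: 0.998
```

Run:
```python
from h import *
plan((470,348,300,36))
import pickle
m=camera_model('wrist'); im=read_camera('wrist'); cv2.imwrite('pics/w1.png',im); pickle.dump(m,open('pics/w1.pkl','wb'))
```

```text
t 2.52 pos [463.  351.7 300.3] yaw 36.0 tilt 0.17 F [ 0.8 -0.7 -0.4] w 85.2mm q7 -0.36
  -> (470, 348, 300, 36) shift [3.5, 7.1, 0.3] roll -0.000 n 0.1
```

View pics/w1.png

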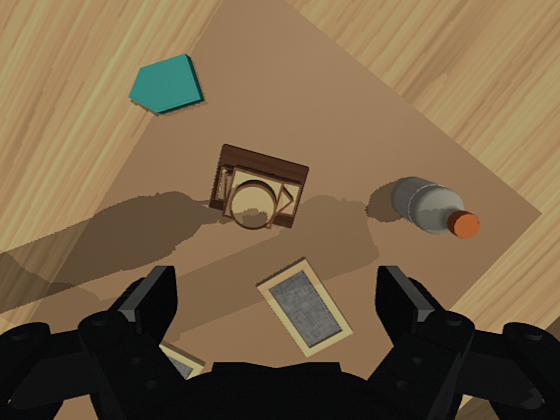

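Run:
```python
from h import *
import pickle
im=cv2.imread('pics/w1.png'); m=pickle.load(open('pics/w1.pkl','rb'))
print(proj(m,[.463,.3517,.124]),proj(m,[.469,.3625,.124]))
crop(im,200,135,320,240,6,'pics/w1c.png')
t=cv2.imread('pics/top0.png'); mt=camera_model('top'); 
def disc(im,m,roi):
    x0,y0,x1,y1=roi
    up=cv2.resize(im[y0:y1,x0:x1],None,fx=6,fy=6,interpolation=cv2.INTER_CUBIC)
    return up
# top-camera disc: pale circle at crop c2 (centre 198,155 of 5x crop from 130,190)
for uv in [(130+198/5-.4,190+155/5-.4)]:
    print('disc top cam',ray(mt,uv,.124)*1000)
print('disc wrist',ray(m,(253,204),.124)*1000)
ms=camera_model('side'); print('disc side',ray(ms,(180+207/4-.4,230+152/4-.4),.124)*1000)
```

```text
[[275.59807673 190.51584859]] [[286.45647138 185.54574188]]
disc top cam [[453.8156389  324.24020001 124.        ]]
disc wrist [[452.2924809  326.18764908 124.        ]]
disc side [[450.88530452 325.62538778 124.        ]]
```

View pics/w1c.png

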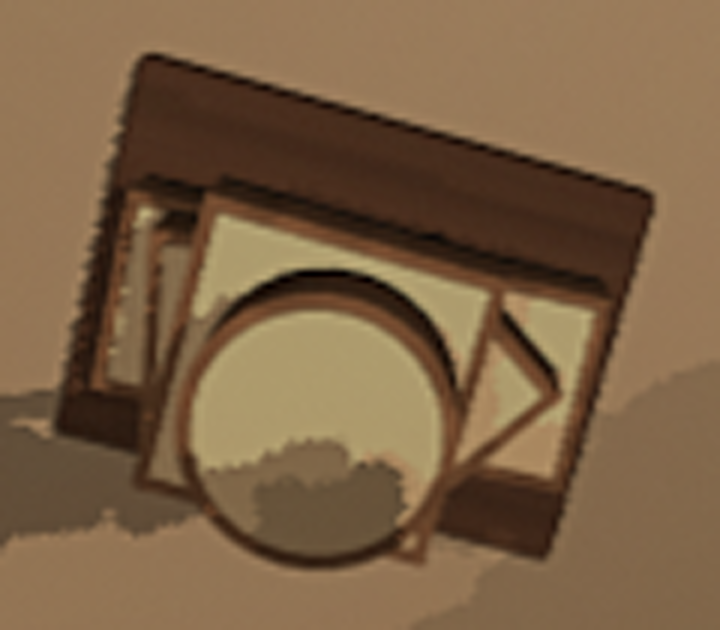

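Run:
```python
from h import *
import pickle
m=pickle.load(open('pics/w1.pkl','rb')); mt=camera_model('top')
print('glue base',ray(mt,(144,160),0.0)*1000, 'tin top',ray(mt,(313,117),.085)*1000)
f=lambda p:np.array([200+(np.array(p)[...,0]+.5)/6-.5,135+(np.array(p)[...,1]+.5)/6-.5]).T
print('disc',(ray(m,f([(318,433)]),.124)*1000).round(1))
S=ray(m,f([(215,206),(500,290),(425,562),(140,485)]),.096)*1000; print('sq',S.round(1).tolist(),S.mean(0).round(1))
for a,b in ((0,1),(1,2),(2,3),(3,0)):
    d=S[b]-S[a]; print(np.linalg.norm(d).round(1),np.degrees(np.arctan2(d[1],d[0])).round(1))
print('tip',ray(m,f([(560,392)]),.068)*1000)
O=ray(m,f([(612,298),(553,488),(132,188)]),.040)*1000; print('obl',O.round(1).tolist())
d=O[1]-O[0];print(np.linalg.norm(d),np.degrees(np.arctan2(d[1],d[0]))); d=O[0]-O[2];print(np.linalg.norm(d),np.degrees(np.arctan2(d[1],d[0]))); print('obl centre',(O[1]+O[2])/2)
plan((452.5,325,220,36),(452.5,325,122,36))
```

```text
glue base [[630.15619792 431.57382801   0.        ]] tin top [[721.30161153 -14.66022414  85.        ]]
disc [[453.6 323.5 124. ]]
sq [[416.2, 340.8, 96.0], [467.8, 359.0, 96.0], [487.4, 307.9, 96.0], [434.5, 288.4, 96.0]] [451.5 324.   96. ]
54.7 19.4
54.8 -69.0
56.4 -159.8
55.5 109.3
tip [[493.29908294 345.77290054  68.        ]]
obl [[494.9, 364.6, 40.0], [509.9, 323.3, 40.0], [398.8, 323.8, 40.0]]
43.89888112552011 -70.00687811844546
104.42383103669795 23.004382746458173
obl centre [454.32324221 323.55592102  40.        ]
t 2.58 pos [464.7 348.7 300. ] yaw 35.8 tilt 0.06 F [ 0.1 -1.2 -0.4] w 84.8mm q7 -0.36
  -> (452.5, 325, 220, 36) shift [-23.7, 12.1, 80.0] roll -0.004 n 1.3
  -> (452.5, 325, 122, 36) shift [-23.6, 12.2, 178.0] roll -0.004 n 2.9
```

arm_command([
  [85,[-23,12,40],0],
  [85,[-23,12,80],0],
  [85,[-23,12,120],0],
  [85,[-23,12,150],0],
  [85,[-23,12,165],0],
  [85,[-23,12,175],0],
  [85,[-23,12,178],0],
  [85,[-23,12,178],0],
], squeeze=40)

```text
t: 3.58
eef_pos: [0.4548, 0.324, 0.123]
tool_rot: [-0.0, 0.952, 0.305, 0.001]
contact_force: [-0.4, 0.3, -0.4]
gripper_width: 0.995
```

Run:
```python
from h import *
plan((453,324.3,122,36))
im=read_camera('side'); crop(im,150,200,330,340,4,'pics/s2.png')
```

```text
t 3.58 pos [454.8 324.  123. ] yaw 35.5 tilt 0.06 F [-0.4  0.3 -0.4] w 85.0mm q7 -0.47
  -> (453, 324.3, 122, 36) shift [-1.3, -1.2, 1.0] roll -0.008 n 0.0
```

View pics/s2.png

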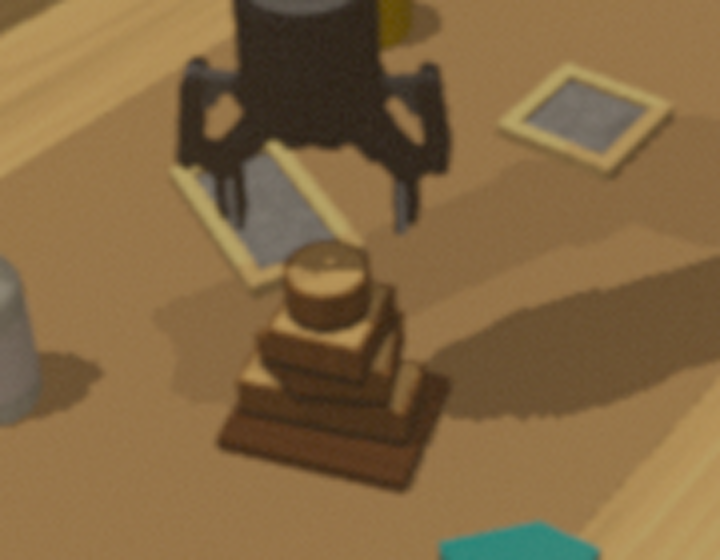

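Run:
```python
from h import *
m=camera_model('side'); o,p,R=tool()
for s in (-.045,.045):
  for dz in (-.013,-.004,0.004,.017): 
    uv=proj(m,p+R@np.array([s,0,dz]))[0]; print(s,dz,((uv-[150,200])*4).round())
print(((proj(m,[.453,.3243,.124])-[150,200])*4).round())
```

```text
-0.045 -0.013 [400. 252.]
-0.045 -0.004 [400. 264.]
-0.045 0.004 [401. 275.]
-0.045 0.017 [401. 292.]
0.045 -0.013 [242. 248.]
0.045 -0.004 [243. 260.]
0.045 0.004 [244. 270.]
0.045 0.017 [246. 287.]
[[324. 268.]]
```

Run:
```python
from h import *
plan()
im=read_camera('side'); crop(im,150,200,330,340,4,'pics/s3.png')
m=camera_model('wrist'); im=read_camera('wrist'); cv2.imwrite('pics/w3.png',im)
o,p,R=tool()
for s in (-.0427,.0427):
  for dz in (.0,.017): print(proj(m,p+R@np.array([s,0,dz]))[0].round())
print(proj(m,[.453,.3243,.124]))
```

```text
t 3.62 pos [454.8 324.1 123.2] yaw 35.5 tilt 0.08 F [-0.6 -0.2 -0.6] w 85.0mm q7 -0.47
[194. 255.]
[201. 244.]
[356. 255.]
[349. 244.]
[[272.88317547 253.6836815 ]]
```

View pics/s3.png

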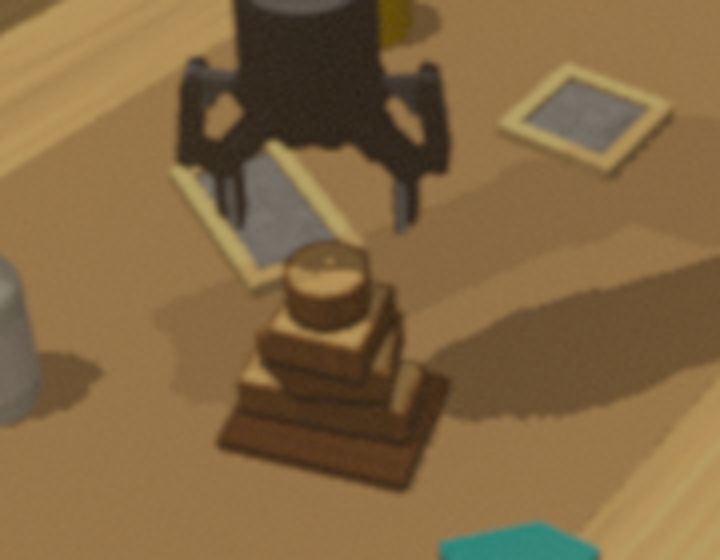

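View pics/w3.png

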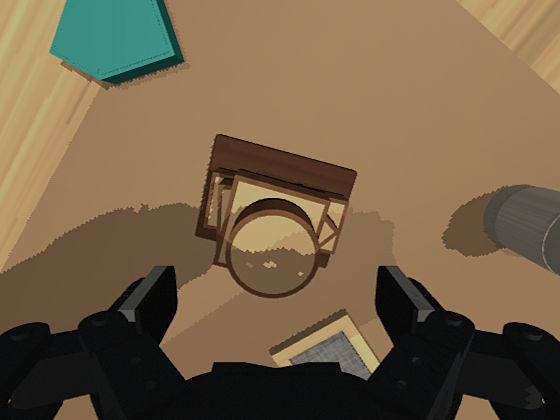

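arm_command([
  [58,[-1,-1,0],0],
  [58,[-1,-1,0],0],
  [58,[-1,-1,0],0],
  [58,[-1,-1,0],0],
])

```text
t: 4.22
eef_pos: [0.453, 0.324, 0.1224]
tool_rot: [0.0, 0.952, 0.305, 0.0]
contact_force: [-0.5, 0.1, -0.1]
gripper_width: 0.679
```

Run:
```python
from h import *
plan()
im=read_camera('side'); crop(im,150,200,330,340,4,'pics/s4.png')
m=camera_model('wrist'); im=read_camera('wrist'); cv2.imwrite('pics/w4.png',im)
o,p,R=tool()
ms=camera_model('side')
for s in (-.029,.029):
  for dz in (-.03,-.02,-.01,.0,.017): print(s,dz,proj(m,p+R@np.array([s,-.011,dz]))[0].round(),((proj(ms,p+R@np.array([s,0,dz]))[0]-[150,200])*4).round())
```

```text
t 4.22 pos [453.  324.  122.4] yaw 35.5 tilt 0.00 F [-0.5  0.1 -0.1] w 58.0mm q7 -0.47
-0.029 -0.03 [208. 258.] [374. 231.]
-0.029 -0.02 [212. 249.] [374. 244.]
-0.029 -0.01 [216. 242.] [375. 258.]
-0.029 0.0 [219. 235.] [375. 271.]
-0.029 0.017 [224. 226.] [376. 293.]
0.029 -0.03 [342. 258.] [271. 228.]
0.029 -0.02 [338. 249.] [272. 242.]
0.029 -0.01 [335. 242.] [273. 255.]
0.029 0.0 [331. 235.] [274. 268.]
0.029 0.017 [327. 226.] [276. 290.]
```

View pics/s4.png

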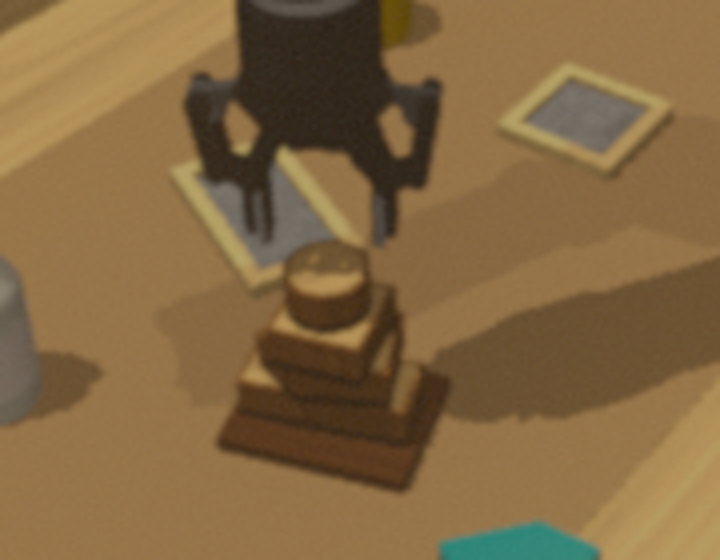

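View pics/w4.png

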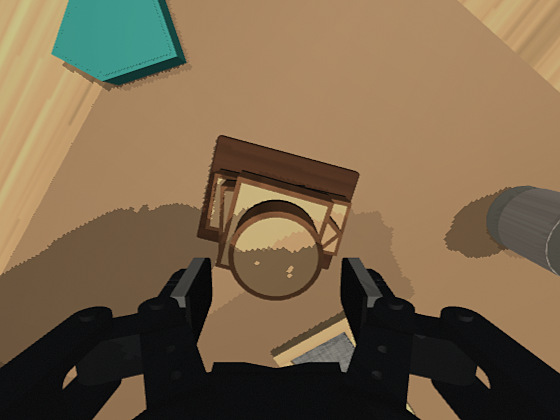

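arm_command([
  [68,[0,0,10],0],
  [68,[0,0,20],0],
  [68,[0,0,28],0],
  [68,[0,0,34],0],
  [68,[0,0,36],0],
  [68,[0,0,36],0],
])

```text
t: 5.08
eef_pos: [0.4529, 0.324, 0.0863]
tool_rot: [-0.0, 0.952, 0.305, -0.0]
contact_force: [0.7, -0.0, 0.3]
gripper_width: 0.797
```

Run:
```python
from h import *
plan()
im=read_camera('side'); crop(im,190,230,290,330,6,'pics/s5.png')
im=read_camera('wrist'); cv2.imwrite('pics/w5.png',im)
```

```text
t 5.08 pos [452.9 324.   86.3] yaw 35.5 tilt 0.00 F [ 0.7 -0.   0.3] w 68.1mm q7 -0.51
```

View pics/s5.png

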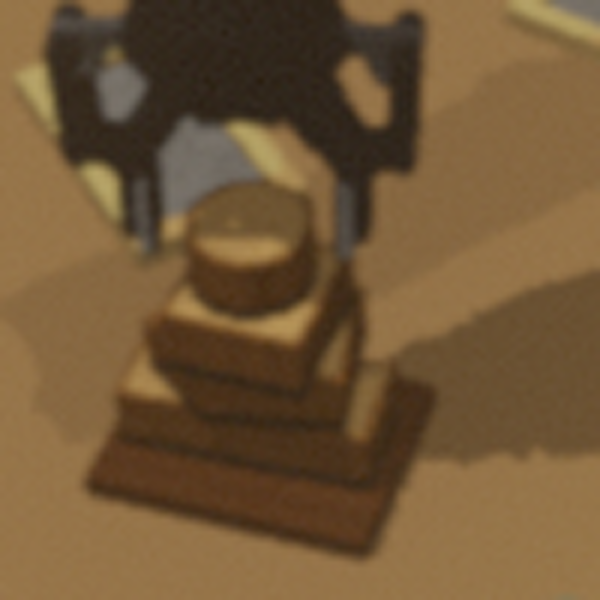

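View pics/w5.png

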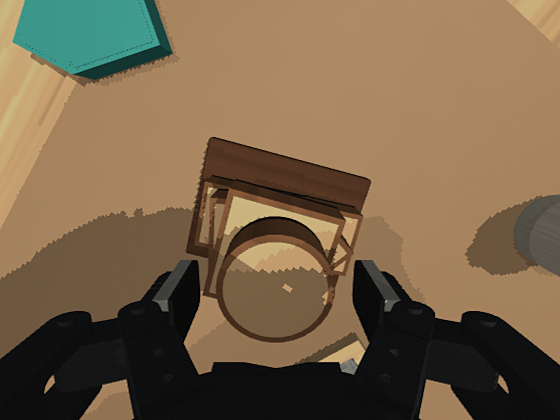

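arm_command([
  [68,[0,0,3],0],
  [55,[0,0,3],0],
  [45,[0,0,3],0],
  [40,[0,0,3],0],
  [40,[0,0,3],0],
], squeeze=40)

```text
t: 5.8
eef_pos: [0.453, 0.3242, 0.0836]
tool_rot: [-0.0, 0.952, 0.305, 0.0]
contact_force: [0.1, -0.2, 3.6]
gripper_width: 0.571
```

Run:
```python
from h import *
plan()
im=read_camera('side'); crop(im,190,230,290,330,6,'pics/s6.png')
```

```text
t 5.80 pos [453.  324.2  83.6] yaw 35.5 tilt 0.02 F [ 0.1 -0.2  3.6] w 48.7mm q7 -0.51
```

View pics/s6.png

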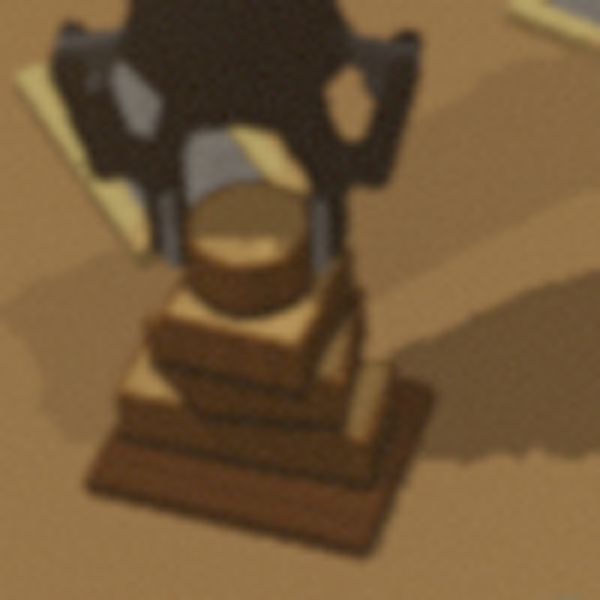

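arm_command([
  [40,[0,0,-10],0],
  [40,[0,0,-30],0],
  [40,[0,0,-60],0],
  [40,[0,0,-80],0],
  [40,[0,0,-85],0],
])

```text
t: 6.48
eef_pos: [0.4537, 0.3246, 0.1703]
tool_rot: [-0.0, 0.952, 0.305, 0.001]
contact_force: [-0.2, 0.2, -1.6]
gripper_width: 0.568
```

Run:
```python
from h import *
plan((560,60,160,0),(632,-216.6,160,-25))
im=read_camera('side'); crop(im,170,190,290,310,5,'pics/s7.png')
```

```text
t 6.47 pos [453.7 324.6 170.3] yaw 35.5 tilt 0.17 F [-0.2  0.2 -1.6] w 48.5mm q7 -0.43
  -> (560, 60, 160, 0) shift [-67.2, 277.1, 10.2] roll 0.620 n 4.6
  -> (632, -216.6, 160, -25) shift [-169.2, 544.1, 9.9] roll 1.056 n 9.1
```

View pics/s7.png

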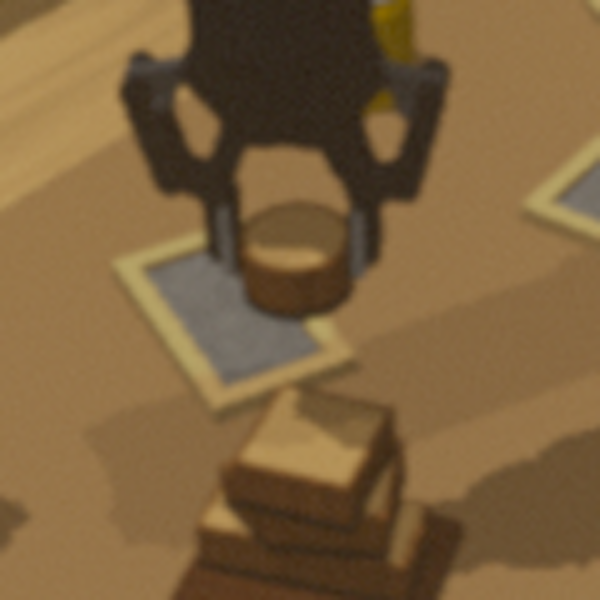

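arm_command([
  [40,[-15,30,0],0.1],
  [40,[-25,85,0],0.2],
  [40,[-38,145,0],0.3],
  [40,[-52,205,0],0.4],
  [40,[-70,265,0],0.55],
  [40,[-90,325,0],0.7],
  [40,[-110,385,0],0.85],
  [40,[-132,443,0],1.0],
])

```text
t: 7.52
eef_pos: [0.6024, -0.1141, 0.1674]
tool_rot: [0.0, 0.982, -0.191, -0.001]
contact_force: [-0.2, -0.3, 0.1]
gripper_width: 0.569
```

Run:
```python
from h import *
plan((632,-216.6,100,-25))
```

```text
t 7.53 pos [ 602.4 -114.1  167.4] yaw -22.0 tilt 0.08 F [-0.2 -0.3  0.1] w 48.6mm q7 -0.48
  -> (632, -216.6, 100, -25) shift [66.0, 83.8, 67.3] roll 0.052 n 2.0
```

arm_command([
  [40,[40,45,20],0.05],
  [40,[60,75,50],0.05],
  [40,[66,83,67],0.05],
  [40,[66,83,67],0.05],
  [40,[66,83,67],0.05],
])

```text
t: 8.15
eef_pos: [0.6338, -0.2112, 0.1022]
tool_rot: [-0.001, 0.977, -0.212, 0.0]
contact_force: [0.5, 0.3, -0.3]
gripper_width: 0.57
```

Run:
```python
from h import *
plan((632.1,-216.6,10,-25),(632.1,-216.6,-5,-25))
m=camera_model('wrist'); im=read_camera('wrist'); cv2.imwrite('pics/w8.png',im)
print(proj(m,[.632,-.2166,.006]))
```

```text
t 8.15 pos [ 633.8 -211.2  102.2] yaw -24.5 tilt 0.09 F [ 0.5  0.3 -0.3] w 48.7mm q7 -0.40
  -> (632.1, -216.6, 10, -25) shift [0.7, 5.8, 92.2] roll 0.009 n 1.5
  -> (632.1, -216.6, -5, -25) shift [0.7, 5.8, 107.2] roll 0.009 n 1.7
[[276.97407566 216.35876653]]
```

View pics/w8.png

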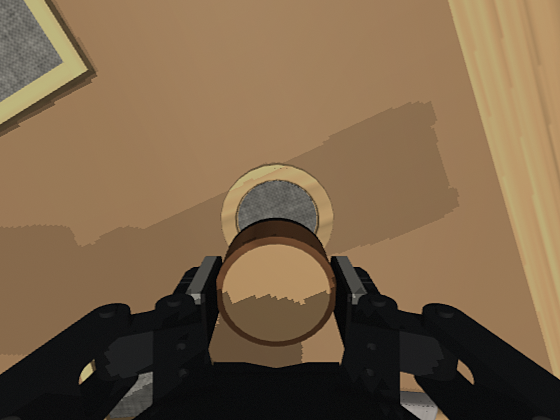

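Run:
```python
from h import *
m=camera_model('wrist'); plan((632.1,-216.6,30,-25))
for z in (.1426,):print(ray(m,(276.5,291),z)*1000)
```

```text
t 8.20 pos [ 634.  -211.3  102.6] yaw -24.5 tilt 0.11 F [ 0.8 -0.1 -1. ] w 48.4mm q7 -0.40
  -> (632.1, -216.6, 30, -25) shift [0.3, 5.7, 72.6] roll 0.009 n 1.2
[[ 634.02036478 -210.91217909  142.6       ]]
```

arm_command([
  [40,[0.5,5.5,40],0],
  [40,[0.5,5.5,75],0],
  [40,[0.5,5.5,92],0],
  [40,[0.5,5.5,100],0],
  [40,[0.5,5.5,104],0],
  [40,[0.5,5.5,106],0],
  [40,[0.5,5.5,106],0],
])

```text
t: 9.07
eef_pos: [0.6317, -0.219, -0.004]
tool_rot: [0.0, 0.977, -0.213, 0.0]
contact_force: [0.9, 0.1, -0.8]
gripper_width: 0.568
```

Run:
```python
from h import *
plan((632.1,-216.6,-6,-25))
```

```text
t 9.07 pos [ 631.7 -219.    -4. ] yaw -24.6 tilt 0.06 F [ 0.9  0.1 -0.8] w 48.5mm q7 -0.43
  -> (632.1, -216.6, -6, -25) shift [-0.7, -2.4, 2.0] roll 0.006 n 0.1
```

arm_command([
  [40,[-0.5,-2,1],0],
  [40,[-0.5,-2,2],0],
  [40,[-0.5,-2,3],0],
  [40,[-0.5,-2,3],0],
])

```text
t: 9.57
eef_pos: [0.632, -0.2165, -0.0063]
tool_rot: [-0.0, 0.977, -0.213, 0.0]
contact_force: [-4.5, 1.3, 8.6]
gripper_width: 0.569
```

Run:
```python
from h import *
plan((632.1,-216.6,-6,-25))
im=read_camera('side'); crop(im,250,140,350,230,6,'pics/s9.png')
```

```text
t 9.57 pos [ 632.  -216.5   -6.3] yaw -24.6 tilt 0.02 F [-4.5  1.3  8.6] w 48.6mm q7 -0.44
  -> (632.1, -216.6, -6, -25) shift [0.2, 0.0, -0.3] roll 0.007 n 0.0
```

View pics/s9.png

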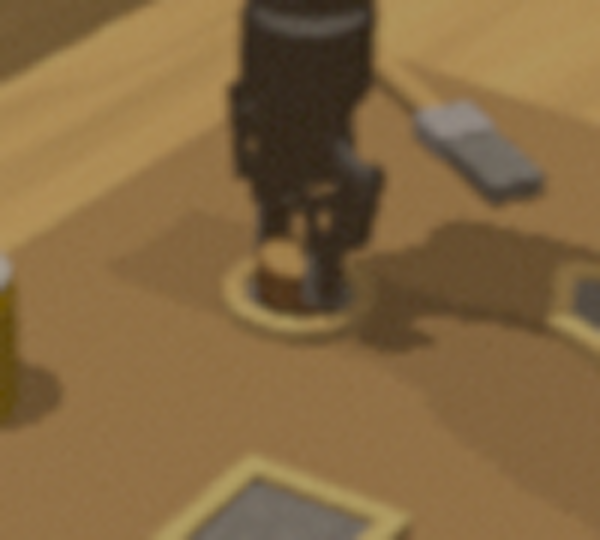

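arm_command([
  [60,[0,0,0],0],
  [60,[0,0,0],0],
  [62,[0,0,-5],0],
  [62,[0,0,-25],0],
  [75,[0,0,-60],0],
  [85,[0,0,-110],0],
  [85,[0,0,-160],0],
  [85,[0,0,-200],0],
])

```text
t: 10.62
eef_pos: [0.6323, -0.2169, 0.1966]
tool_rot: [0.0, 0.977, -0.213, 0.002]
contact_force: [-0.3, -0.5, 0.7]
gripper_width: 0.998
```

Run:
```python
from h import *
plan((540,50,200,10),(451.5,324,200,20))
im=read_camera('wrist'); cv2.imwrite('pics/w10.png',im)
```

```text
t 10.62 pos [ 632.3 -216.9  196.6] yaw -24.6 tilt 0.20 F [-0.3 -0.5  0.7] w 85.3mm q7 -0.36
  -> (540, 50, 200, 10) shift [-195.1, -204.1, -4.0] roll -0.604 n 4.5
  -> (451.5, 324, 200, 20) shift [-389.8, -416.3, -4.5] roll -0.779 n 9.1
```

View pics/w10.png

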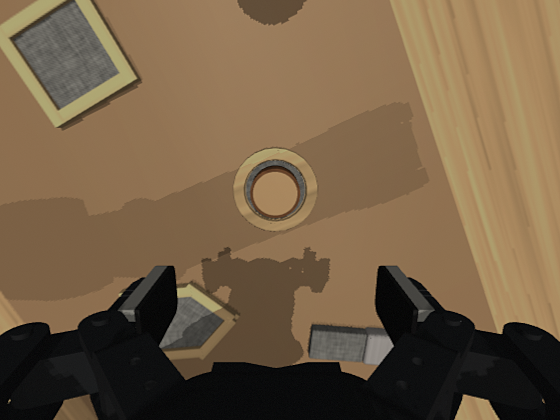

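arm_command([
  [85,[-35,-35,-20],-0.08],
  [85,[-78,-80,-40],-0.16],
  [85,[-120,-125,-60],-0.25],
  [85,[-163,-170,-70],-0.35],
  [85,[-205,-216,-70],-0.45],
  [85,[-248,-262,-70],-0.55],
  [85,[-290,-307,-70],-0.65],
  [85,[-330,-350,-70],-0.75],
])

```text
t: 11.68
eef_pos: [0.4771, 0.2396, 0.2638]
tool_rot: [0.0, 0.987, 0.161, 0.001]
contact_force: [0.8, 1.5, 0.6]
gripper_width: 0.992
```

Run:
```python
from h import *
plan((451.5,324,200,20),(445,340,230,20))
```

```text
t 11.68 pos [477.1 239.6 263.8] yaw 18.5 tilt 0.13 F [0.8 1.5 0.6] w 84.7mm q7 -0.45
  -> (451.5, 324, 200, 20) shift [2.4, -88.2, 63.7] roll -0.026 n 1.7
  -> (445, 340, 230, 20) shift [1.3, -105.5, 33.7] roll -0.026 n 1.8
```

arm_command([
  [85,[0,-55,20],-0.025],
  [85,[2,-85,45],-0.025],
  [85,[2,-88,63],-0.025],
  [85,[2,-88,63],-0.025],
  [85,[2,-88,63],-0.025],
])

```text
t: 12.3
eef_pos: [0.4533, 0.3208, 0.2002]
tool_rot: [0.0, 0.985, 0.17, 0.001]
contact_force: [0.7, -0.5, 0.2]
gripper_width: 0.991
```

```bash
cat >> h.py <<'E'
import pickle
def snap(n,tag):
    m=camera_model(n); im=read_camera(n); cv2.imwrite(f'pics/{tag}.png',im); pickle.dump(m,open(f'pics/{tag}.pkl','wb')); return m,im
def load(tag): return pickle.load(open(f'pics/{tag}.pkl','rb')),cv2.imread(f'pics/{tag}.png')
E
python3 - <<'E'
from h import *
plan((451.5,324,100,20))
m,im=snap('wrist','w11'); print(proj(m,[.4515,.324,.096])); crop(im,200,140,340,260,5,'pics/w11c.png')
E
```

```text
t 12.30 pos [453.3 320.8 200.2] yaw 19.6 tilt 0.07 F [ 0.7 -0.5  0.2] w 84.6mm q7 -0.66
  -> (451.5, 324, 100, 20) shift [-0.8, -3.7, 100.2] roll -0.006 n 1.6
[[274.74327089 202.72879076]]
```

View pics/w11c.png

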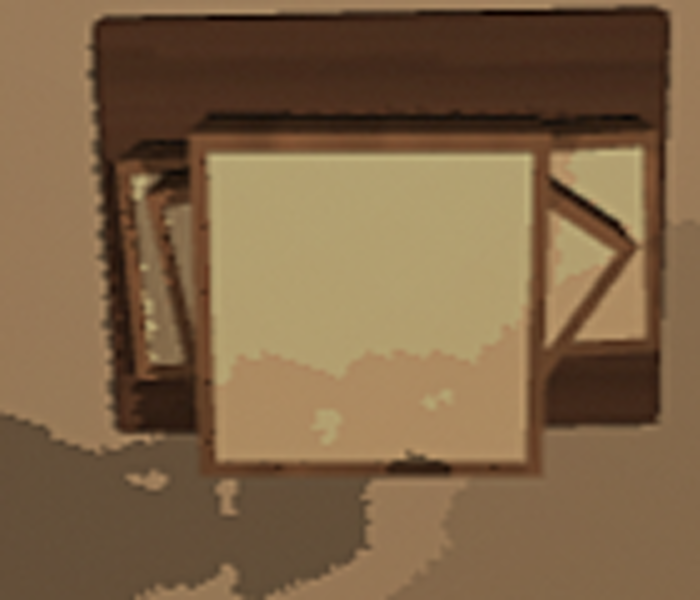

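Run:
```python
from h import *
m,im=load('w11')
f=lambda p:np.c_[200+(np.array(p,float)[:,0]+.5)/5-.5,140+(np.array(p,float)[:,1]+.5)/5-.5]
def info(n,p,z):
    S=ray(m,f(p),z)*1000; print(n,S.mean(0).round(1))
    for i in range(len(S)):
        d=S[(i+1)%len(S)]-S[i]; print('  ',S[i].round(1)[:2],np.linalg.norm(d).round(1),np.degrees(np.arctan2(d[1],d[0])).round(1))
info('pale',[(203,150),(535,152),(528,462),(215,465)],.096)
info('outer',[(192,135),(550,138),(541,472),(202,473)],.096)
info('tip+back',[(634,245),(150,190)],.068)
info('obl',[(655,132),(655,350),(140,380),(120,158)],.040)
info('offcut',[(97,17),(668,10),(660,425),(115,430)],.012)
plan((452,323.5,60,20))
```

```text
pale [450.4 324.4  96. ]
   [416.2 340.4] 53.3 19.3
   [466.6 358. ] 52.4 -70.3
   [484.3 308.7] 52.9 -159.8
   [434.6 290.4] 53.3 110.2
outer [450.4 324.8  96. ]
   [413.8 342.1] 57.4 19.1
   [468. 361.] 56.5 -70.4
   [487.  307.8] 57.4 -160.2
   [433.  288.4] 57.1 109.6
tip+back [450.6 335.8  68. ]
   [493.1 345.6] 87.4 -166.9
   [408.  325.9] 87.4 13.1
obl [455.  323.7  40. ]
   [494.6 364. ] 43.6 -67.9
   [511.  323.6] 103.7 -156.9
   [415.6 282.9] 44.8 112.4
   [398.5 324.4] 103.9 22.4
offcut [453.5 324.   12. ]
   [382.7 345.5] 117.9 20.3
   [493.2 386.4] 89.6 -68.9
   [525.5 302.8] 120.2 -159.8
   [412.6 261.4] 89.2 109.6
t 12.35 pos [453.4 321.  200.5] yaw 19.6 tilt 0.10 F [0.2 0.1 0.6] w 85.3mm q7 -0.66
  -> (452, 323.5, 60, 20) shift [-0.7, -2.8, 140.5] roll -0.006 n 2.2
```

arm_command([
  [85,[-1.3,-4,35],0],
  [85,[-1.3,-4,75],0],
  [85,[-1.3,-4,110],0],
  [85,[-1.3,-4,130],0],
  [80,[-1.3,-4,140],0],
  [76,[-1.3,-4,144.5],0],
  [76,[-1.3,-4,144.5],0],
])

```text
t: 13.22
eef_pos: [0.45, 0.3257, 0.0556]
tool_rot: [-0.0, 0.985, 0.172, 0.001]
contact_force: [-0.4, -0.2, -0.3]
gripper_width: 0.89
```

Run:
```python
from h import *
plan((450.8,324.5,55.6,19.6))
im=read_camera('side'); crop(im,190,230,290,330,6,'pics/s12.png')
```

```text
t 13.22 pos [450.  325.7  55.6] yaw 19.8 tilt 0.07 F [-0.4 -0.2 -0.3] w 76.0mm q7 -0.81
  -> (450.8, 324.5, 55.6, 19.6) shift [0.3, 1.4, -0.0] roll 0.003 n 0.0
```

View pics/s12.png

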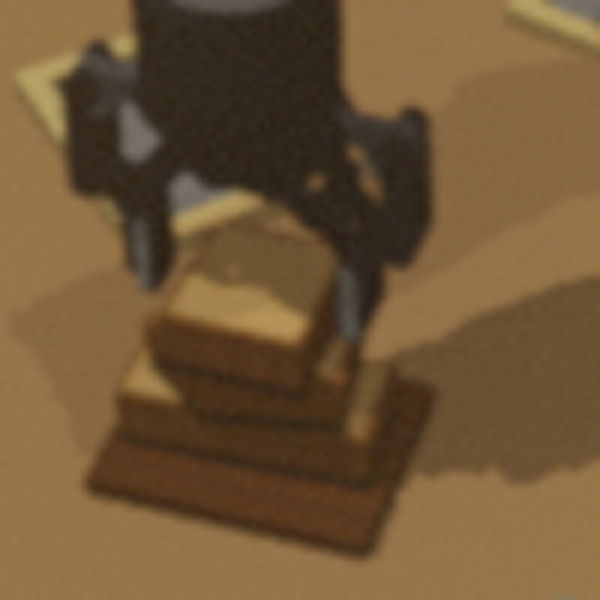

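arm_command([
  [65,[0,1,0],0],
  [50,[0,1,0],0],
  [48,[0,1,0],0],
  [48,[0,1,0],0],
  [48,[0,1,-8],0],
  [48,[0,1,-30],0],
  [48,[0,1,-60],0],
  [48,[0,1,-90],0],
])

```text
t: 14.28
eef_pos: [0.4496, 0.3243, 0.1459]
tool_rot: [0.0, 0.985, 0.172, -0.0]
contact_force: [0.3, 1.4, -1.5]
gripper_width: 0.667
```

Run:
```python
from h import *
plan((506,-15,150,3.6))
im=read_camera('side'); crop(im,170,190,290,310,5,'pics/s13.png')
m,im=snap('wrist','w13')
```

```text
t 14.28 pos [449.6 324.3 145.9] yaw 19.8 tilt 0.03 F [ 0.3  1.4 -1.5] w 56.9mm q7 -0.72
  -> (506, -15, 150, 3.6) shift [-61.8, 338.3, -4.1] roll 0.282 n 5.5
```

View pics/s13.png

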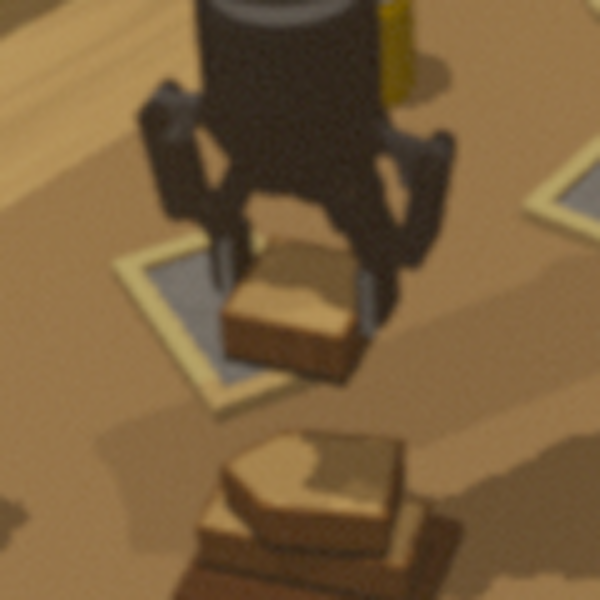

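View pics/w13.png

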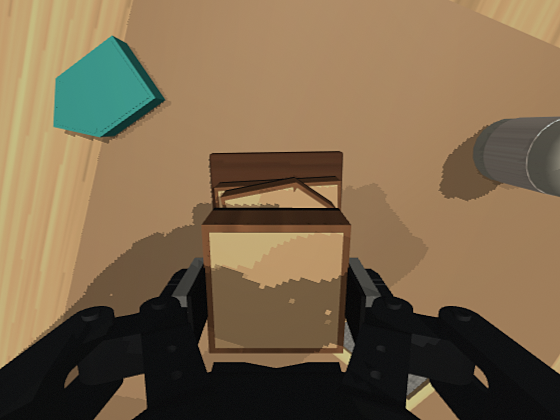

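arm_command([
  [48,[-8,45,0],0.05],
  [48,[-19,100,0],0.1],
  [48,[-30,160,0],0.15],
  [48,[-41,220,0],0.2],
  [48,[-51,280,0],0.25],
  [48,[-59,325,0],0.28],
  [48,[-62,338,20],0.28],
  [48,[-62,338,40],0.28],
])

```text
t: 15.38
eef_pos: [0.5055, -0.0168, 0.1038]
tool_rot: [0.0, 1.0, 0.031, -0.0]
contact_force: [0.3, 1.3, -1.2]
gripper_width: 0.666
```

arm_command([
  [48,[0,0,10],0],
  [48,[0,0,10],0],
])

```text
t: 15.62
eef_pos: [0.5051, -0.0143, 0.0942]
tool_rot: [-0.0, 0.999, 0.033, -0.001]
contact_force: [-0.2, 0.8, -0.3]
gripper_width: 0.664
```

Run:
```python
from h import *
plan((505.7,-14.8,-6,3.6),(505.7,-14.8,-3,3.6))
m,im=snap('wrist','w14'); o,p,R=tool()
zt=p[2]+.0124+.028; print(zt)
g=cv2.cvtColor(cv2.resize(im,None,fx=4,fy=4,interpolation=cv2.INTER_CUBIC),cv2.COLOR_BGR2HSV)
```

```text
t 15.62 pos [505.1 -14.3  94.2] yaw 3.8 tilt 0.11 F [-0.2  0.8 -0.3] w 56.7mm q7 -0.32
  -> (505.7, -14.8, -6, 3.6) shift [0.7, 0.6, 100.2] roll 0.003 n 1.6
  -> (505.7, -14.8, -3, 3.6) shift [0.7, 0.6, 97.2] roll 0.003 n 1.6
0.1352775832104546
```

View pics/w14.png

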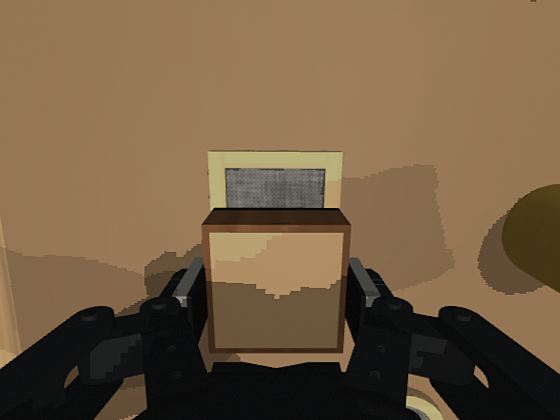

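Run:
```python
from h import *
m,im=load('w14')
for s in ([(203,225),(350,225),(344,353),(208,353)],[(209,232),(342,232),(339,348),(213,348)]):
    print(ray(m,s,.1346).mean(0)*1000)
print(ray(m,[(208,151),(342,151)],.012)*1000)
```

```text
[505.19001424 -14.20297256 134.6       ]
[505.00805372 -14.38158459 134.6       ]
[[452.58829371  29.88683614  12.        ]
 [549.72936038  36.30863895  12.        ]]
```

arm_command([
  [48,[0,1,35],0],
  [48,[0,1,70],0],
  [48,[0,1,88],0],
  [48,[0,1,95],0],
  [48,[0,1,98],0],
  [48,[0,1,100],0],
  [48,[0,1,101],0],
  [48,[0,1,101],0],
])

```text
t: 16.68
eef_pos: [0.5062, -0.0157, -0.0058]
tool_rot: [0.0, 0.999, 0.032, 0.0]
contact_force: [0.3, 0.4, -1.1]
gripper_width: 0.67
```

Run:
```python
from h import *
plan((505.2,-15.2,-6,3.6))
```

```text
t 16.68 pos [506.2 -15.7  -5.8] yaw 3.7 tilt 0.04 F [ 0.3  0.4 -1.1] w 57.2mm q7 -0.45
  -> (505.2, -15.2, -6, 3.6) shift [-0.9, -0.6, 0.2] roll 0.002 n 0.0
```

Not yet touching; a small step further down.

arm_command([
  [48,[-0.5,0,1],0],
  [48,[-0.5,0,2],0],
  [48,[-0.5,0,2],0],
])

```text
t: 17.05
eef_pos: [0.5061, -0.0158, -0.0064]
tool_rot: [0.001, 0.999, 0.032, 0.001]
contact_force: [-5.3, -0.1, 20.1]
gripper_width: 0.662
```

arm_command([
  [66,[0,0,-1],0],
  [66,[0,0,-1],0],
  [66,[0,0,-4],0],
  [68,[0,0,-25],0],
  [75,[0,0,-65],0],
  [85,[0,0,-115],0],
  [85,[0,0,-165],0],
  [85,[0,0,-210],0],
])

```text
t: 18.05
eef_pos: [0.5053, -0.0156, 0.2037]
tool_rot: [-0.0, 0.999, 0.033, 0.0]
contact_force: [-0.1, -0.1, -0.3]
gripper_width: 0.994
```

Run:
```python
from h import *
plan((449,312,220,-60),(449,312,220,120))
m,im=snap('wrist','w15')
```

```text
t 18.05 pos [505.3 -15.6 203.7] yaw 3.7 tilt 0.03 F [-0.1 -0.1 -0.3] w 84.9mm q7 -0.21
  -> (449, 312, 220, -60) shift [-34.9, -330.6, -16.3] roll 1.112 n 6.0
  -> (449, 312, 220, 120) shift [-34.9, -330.6, -16.3] roll -2.029 n 10.9
```

View pics/w15.png

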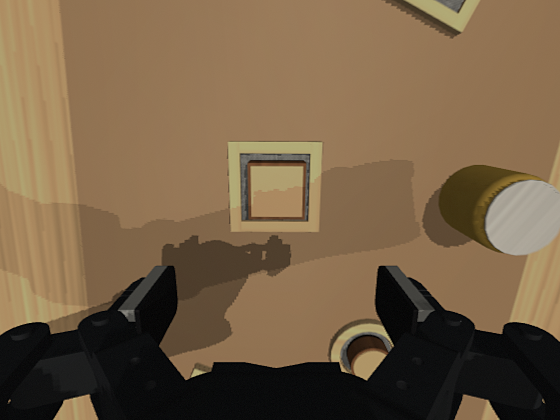

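arm_command([
  [85,[-4,-35,-10],0.15],
  [85,[-8,-85,-30],0.3],
  [85,[-14,-140,-40],0.45],
  [85,[-20,-195,-40],0.62],
  [85,[-26,-250,-40],0.8],
  [85,[-31,-300,-30],0.95],
  [85,[-35,-330,-20],1.08],
  [85,[-35,-336,-20],1.1],
])

```text
t: 19.1
eef_pos: [0.4467, 0.3197, 0.2209]
tool_rot: [0.0, 0.87, -0.493, -0.001]
contact_force: [0.7, -1.2, 0.0]
gripper_width: 0.992
```

arm_command([
  [85,[0,0,0],0],
  [85,[0,0,0],0],
])

```text
t: 19.35
eef_pos: [0.4496, 0.3157, 0.222]
tool_rot: [0.0, 0.869, -0.495, 0.0]
contact_force: [0.3, -0.6, -0.3]
gripper_width: 0.995
```

Run:
```python
from h import *
plan((449,319,100,-59))
m,im=snap('wrist','w16'); uv=proj(m,[.449,.319,.068])[0]; print(uv)
u,v=uv.astype(int); print(u-70,v-60); crop(im,u-70,v-60,u+70,v+60,5,'pics/w16c.png')
```

```text
t 19.35 pos [449.6 315.7 222. ] yaw -59.4 tilt 0.05 F [ 0.3 -0.6 -0.3] w 85.0mm q7 -1.96
  -> (449, 319, 100, -59) shift [-3.2, -1.2, 122.0] roll -0.007 n 2.0
[273.04424287 193.13467931]
203 133
```

View pics/w16c.png

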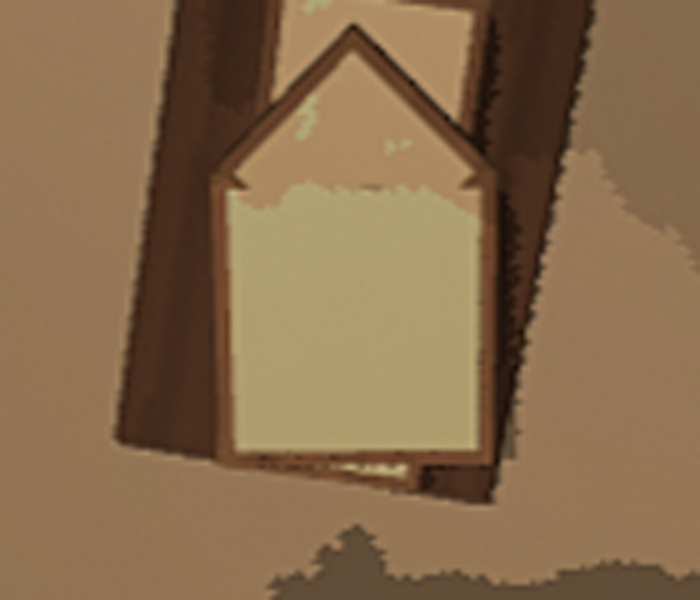

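Run:
```python
from h import *
m,im=load('w16')
f=lambda p:np.c_[203+(np.array(p,float)[:,0]+.5)/5-.5,133+(np.array(p,float)[:,1]+.5)/5-.5]
S=ray(m,f([(353,27),(212,173),(221,462),(492,460),(495,170)]),.068)[:,:2]*1000
print(S.round(1).tolist())
bm=(S[2]+S[3])/2; sm=(S[1]+S[4])/2; ang=lambda d:np.degrees(np.arctan2(d[1],d[0]))
print('len',np.linalg.norm(S[0]-bm),'w',np.linalg.norm(S[2]-S[3]),np.linalg.norm(S[1]-S[4]),'yaw',ang(S[0]-bm),ang(S[1]-S[2]),ang(S[4]-S[3]),ang(S[2]-S[3])-90)
y=np.radians(ang(S[0]-bm)); d=np.array([np.cos(y),np.sin(y)])
o=(S[0]-51*d+bm+34*d)/2; print('origin',o, o+0*d)
plan((o[0],o[1],27.6,np.degrees(y)-90),(o[0],o[1],29,np.degrees(y)-90))
```

```text
[[494.0, 345.4], [457.1, 354.7], [407.9, 325.1], [435.7, 278.9], [484.9, 308.7]]
len 84.28239955016446 w 53.931838442535216 53.76014633714061 yaw 30.983128241239324 31.026271123001276 31.197439079131176 31.050686035409313
origin [450.61167552 319.28971334] [450.61167552 319.28971334]
t 19.40 pos [449.6 315.8 222.1] yaw -59.4 tilt 0.05 F [-0.5  0.2  0.6] w 84.9mm q7 -1.96
  -> (np.float64(450.6116755219371), np.float64(319.28971334135036), 27.6, np.float64(-59.01687175876067)) shift [-2.6, -2.6, 194.5] roll -0.007 n 3.1
  -> (np.float64(450.6116755219371), np.float64(319.28971334135036), 29, np.float64(-59.01687175876067)) shift [-2.6, -2.6, 193.1] roll -0.007 n 3.1
```

arm_command([
  [85,[-2.6,-2.6,40],-0.007],
  [85,[-2.6,-2.6,90],-0.007],
  [85,[-2.6,-2.6,140],-0.007],
  [85,[-2.6,-2.6,175],-0.007],
  [80,[-2.6,-2.6,189],-0.007],
  [76,[-2.6,-2.6,194],-0.007],
  [74,[-2.6,-2.6,194],-0.007],
])

```text
t: 20.27
eef_pos: [0.4504, 0.3212, 0.0289]
tool_rot: [-0.001, 0.871, -0.492, 0.0]
contact_force: [-0.7, 1.1, 0.9]
gripper_width: 0.869
```

Run:
```python
from h import *
plan((450.6,319.3,28,-59))
im=read_camera('side'); crop(im,190,230,290,330,6,'pics/s17.png')
```

```text
t 20.27 pos [450.4 321.2  28.9] yaw -58.9 tilt 0.10 F [-0.7  1.1  0.9] w 74.2mm q7 -2.14
  -> (450.6, 319.3, 28, -59) shift [1.8, 0.8, 0.9] roll 0.001 n 0.0
```

View pics/s17.png

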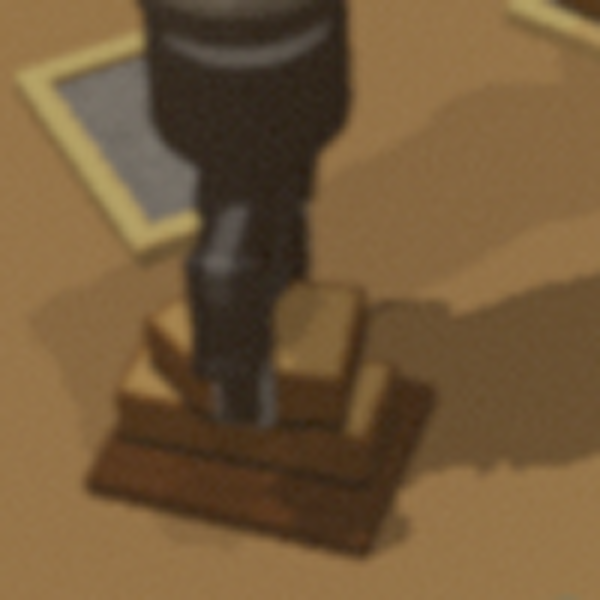

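arm_command([
  [66,[1.5,0.8,0.5],0],
  [50,[1.5,0.8,0.5],0],
  [46,[1.5,0.8,0.5],0],
  [44,[1.5,0.8,0.5],0],
  [44,[1.5,0.8,-4],0],
  [44,[1.5,0.8,-20],0],
  [44,[1.5,0.8,-50],0],
  [44,[1.5,0.8,-90],0],
])

```text
t: 21.32
eef_pos: [0.4491, 0.3189, 0.1191]
tool_rot: [0.001, 0.871, -0.492, -0.0]
contact_force: [0.4, -0.5, -0.8]
gripper_width: 0.621
```

Run:
```python
from h import *
plan((500,0,160,-85),(455.3,-312.5,160,-109))
im=read_camera('side'); crop(im,170,190,290,310,5,'pics/s18.png')
m,im=snap('wrist','w18')
```

```text
t 21.32 pos [449.1 318.9 119.1] yaw -58.9 tilt 0.08 F [ 0.4 -0.5 -0.8] w 53.0mm q7 -2.05
  -> (500, 0, 160, -85) shift [299.3, 121.3, -40.8] roll 0.456 n 5.2
  -> (455.3, -312.5, 160, -109) shift [543.7, 321.0, -40.5] roll 0.875 n 10.1
```

View pics/s18.png

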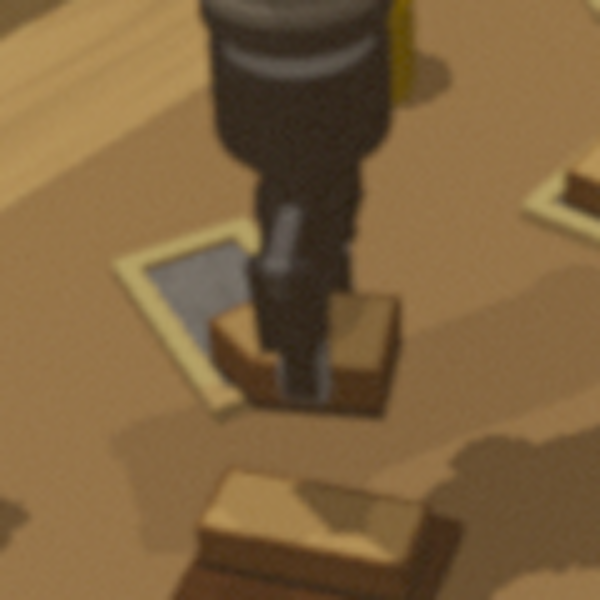

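View pics/w18.png

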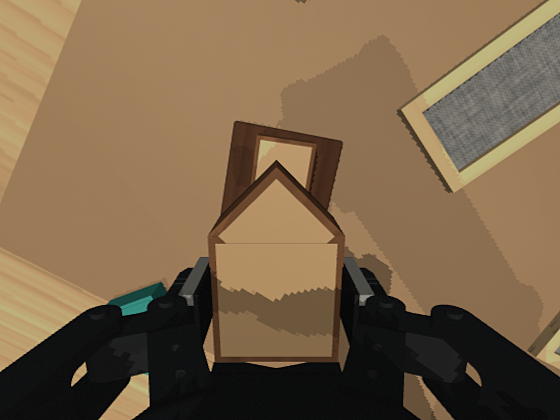

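arm_command([
  [44,[40,15,-15],0.06],
  [44,[95,37,-30],0.14],
  [44,[150,60,-40],0.22],
  [44,[205,83,-40],0.3],
  [44,[260,106,-40],0.38],
  [44,[310,132,-40],0.46],
  [44,[356,168,-40],0.54],
  [44,[402,206,-40],0.62],
])

```text
t: 22.42
eef_pos: [0.4805, -0.133, 0.1582]
tool_rot: [0.0, -0.678, 0.735, -0.0]
contact_force: [0.4, 0.1, -0.5]
gripper_width: 0.622
```

arm_command([
  [44,[40,50,0],0.06],
  [44,[80,90,5],0.14],
  [44,[98,125,20],0.22],
  [44,[106,140,40],0.26],
  [44,[106,140,40],0.26],
  [44,[106,140,40],0.26],
])

```text
t: 23.18
eef_pos: [0.3346, -0.2261, 0.1187]
tool_rot: [0.001, -0.579, 0.815, -0.001]
contact_force: [0.4, -0.2, -1.6]
gripper_width: 0.619
```

Run:
```python
from h import *
plan((455.3,-312.5,100,-109))
m,im=snap('wrist','w19'); print(proj(m,[.4553,-.3125,.006]))
```

```text
t 23.18 pos [ 334.6 -226.1  118.7] yaw -109.2 tilt 0.09 F [ 0.4 -0.2 -1.6] w 52.9mm q7 -1.53
  -> (455.3, -312.5, 100, -109) shift [41.9, -142.4, 18.9] roll -0.004 n 2.4
[[333.23582284  16.65421898]]
```

View pics/w19.png

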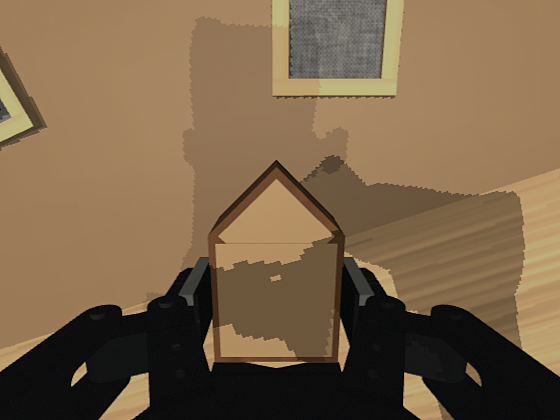

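arm_command([
  [44,[12,-40,0],0],
  [44,[28,-95,10],0],
  [44,[40,-135,15],0],
  [44,[42,-142,18],0],
  [44,[42,-142,18],0],
  [44,[42,-142,18],0],
])

```text
t: 23.98
eef_pos: [0.4526, -0.312, 0.1001]
tool_rot: [-0.0, -0.579, 0.815, 0.0]
contact_force: [0.7, 0.1, -0.2]
gripper_width: 0.624
```

Run:
```python
from h import *
plan((455.3,-312.5,100,-109))
m,im=snap('wrist','w20'); print(proj(m,[.4553,-.3125,.006]))
```

```text
t 23.98 pos [ 452.6 -312.   100.1] yaw -109.3 tilt 0.04 F [ 0.7  0.1 -0.2] w 53.3mm q7 -1.52
  -> (455.3, -312.5, 100, -109) shift [-0.4, -2.7, 0.1] roll -0.005 n 0.0
[[275.97673351 205.81112785]]
```

View pics/w20.png

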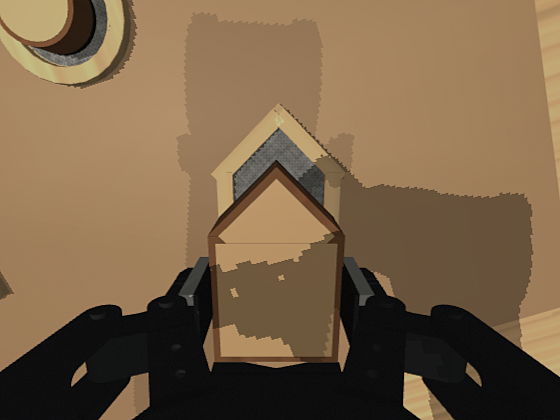

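Run:
```python
from h import *
m,im=load('w20')
S=ray(m,[(276,161),(208.5,236),(213.5,361),(340,361),(344.5,236)],.1397)[:,:2]*1000
ang=lambda d:np.degrees(np.arctan2(d[1],d[0]))
bm=(S[2]+S[3])/2; y=np.radians(ang(S[0]-bm)); d=np.array([np.cos(y),np.sin(y)])
print('len',np.linalg.norm(S[0]-bm),'w',np.linalg.norm(S[2]-S[3]),np.linalg.norm(S[1]-S[4]),'yaw',ang(S[0]-bm),ang(S[1]-S[2]),ang(S[4]-S[3])); print('origin',S[0]-51*d,bm+34*d)
T=ray(m,[(279,103),(278,127),(211,176),(345.5,172),(216,205),(342,197)],.012)[:,:2]*1000
print(T.round(1).tolist()); d=np.array([np.cos(np.radians(-19)),np.sin(np.radians(-19))])
print('tray from tip inner',T[1]-62*d,'sh',ang(T[2]-T[3]),(T[2]+T[3])/2, ang(T[1]-(T[2]+T[3])/2))
```

```text
len 87.30787939105898 w 55.58527939313193 53.53768723285201 yaw -19.046074498627345 -20.14126250058852 -18.11788661842575
origin [ 454.35015904 -312.39987912] [ 452.16862113 -311.64675255]
[[527.6, -340.1], [512.1, -333.9], [494.9, -274.1], [464.2, -371.3], [472.7, -269.2], [446.5, -363.4]]
tray from tip inner [ 453.52000725 -313.74369602] sh 72.44725440633579 [ 479.57144597 -322.71598925] -18.996754722793654
```

arm_command([
  [44,[0,-2,35],0],
  [44,[0,-2,70],0],
  [44,[0,-2,90],0],
  [44,[0,-2,99],0],
  [44,[0,-2,103],0],
  [44,[0,-2,104.5],0],
  [44,[0,-2,105.5],0],
  [44,[0,-2,105.5],0],
])

```text
t: 25.02
eef_pos: [0.4554, -0.3138, -0.0052]
tool_rot: [0.0, -0.578, 0.816, -0.0]
contact_force: [-0.5, -0.1, -1.3]
gripper_width: 0.62
```

Run:
```python
from h import *
plan((454.8,-313,-6,-109))
```

```text
t 25.02 pos [ 455.4 -313.8   -5.2] yaw -109.3 tilt 0.04 F [-0.5 -0.1 -1.3] w 52.9mm q7 -1.56
  -> (454.8, -313, -6, -109) shift [-0.5, 0.8, 0.8] roll -0.006 n 0.0
```

arm_command([
  [44,[-0.5,0.5,0.7],0],
  [44,[-0.5,0.5,1.2],0],
  [44,[-0.5,0.5,1.2],0],
])

```text
t: 25.4
eef_pos: [0.4553, -0.3135, -0.0057]
tool_rot: [0.0, -0.578, 0.816, -0.001]
contact_force: [-1.5, 0.4, 9.0]
gripper_width: 0.626
```

arm_command([
  [64,[0,0,-0.5],0],
  [64,[0,0,-0.5],0],
  [64,[0,0,-4],0],
  [66,[0,0,-25],0],
  [75,[0,0,-65],0],
  [85,[0,0,-115],0],
  [85,[0,0,-165],0],
  [85,[0,0,-210],0],
])

```text
t: 26.4
eef_pos: [0.4548, -0.3129, 0.2053]
tool_rot: [0.0, -0.578, 0.816, -0.0]
contact_force: [0.8, 0.6, -0.4]
gripper_width: 0.998
```

Run:
```python
from h import *
plan((480,0,230,-90),(455,323.6,230,-67.5))
m,im=snap('wrist','w21')
```

```text
t 26.40 pos [ 454.8 -312.9  205.3] yaw -109.3 tilt 0.05 F [ 0.8  0.6 -0.4] w 85.2mm q7 -1.48
  -> (480, 0, 230, -90) shift [-303.6, 79.7, -24.8] roll -0.337 n 5.0
  -> (455, 323.6, 230, -67.5) shift [-600.7, 210.4, -25.0] roll -0.730 n 10.2
```

View pics/w21.png

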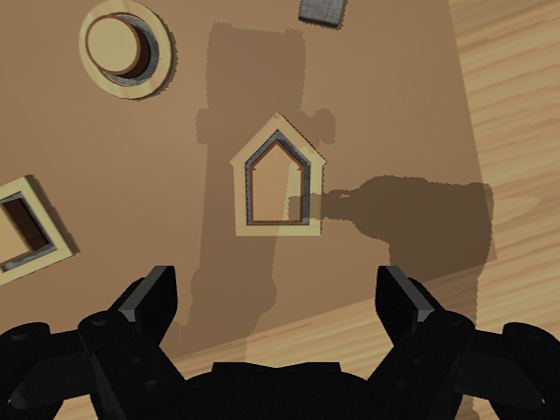

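arm_command([
  [85,[-25,8,-10],-0.16],
  [85,[-65,20,-20],-0.33],
  [85,[-110,32,-25],-0.5],
  [85,[-155,44,-25],-0.66],
  [85,[-200,56,-25],-0.83],
  [85,[-240,67,-25],-1.0],
  [85,[-275,76,-25],-1.16],
  [85,[-304,80,-25],-1.32],
])

```text
t: 27.45
eef_pos: [0.4796, 0.002, 0.2282]
tool_rot: [0.0, 0.958, -0.287, 0.0]
contact_force: [-0.2, -0.4, -0.9]
gripper_width: 0.992
```

Run:
```python
from h import *
plan((470,200,230,40),(455,323.6,230,112.5))
```

```text
t 27.45 pos [479.6   2.  228.2] yaw -33.3 tilt 0.01 F [-0.2 -0.4 -0.9] w 84.7mm q7 -0.83
  -> (470, 200, 230, 40) shift [-116.8, -160.2, -1.8] roll -1.280 n 6.9
  -> (455, 323.6, 230, 112.5) shift [-197.2, -255.2, -1.9] roll -2.545 n 13.6
```

arm_command([
  [85,[-14,-20,0],-0.16],
  [85,[-28,-40,0],-0.33],
  [85,[-42,-60,0],-0.5],
  [85,[-58,-80,0],-0.66],
  [85,[-74,-100,0],-0.83],
  [85,[-90,-120,0],-1.0],
  [85,[-104,-140,0],-1.16],
  [85,[-117,-160,0],-1.32],
])

```text
t: 28.45
eef_pos: [0.4711, 0.1991, 0.2281]
tool_rot: [0.0, 0.933, 0.36, -0.0]
contact_force: [0.6, 0.7, -0.2]
gripper_width: 0.99
```

Run:
```python
from h import *
plan((455,323.6,200,112.5))
```

```text
t 28.45 pos [471.1 199.1 228.1] yaw 42.2 tilt 0.02 F [ 0.6  0.7 -0.2] w 84.6mm q7 -0.03
  -> (455, 323.6, 200, 112.5) shift [71.8, -103.0, 28.0] roll -1.226 n 6.6
```

arm_command([
  [85,[10,-15,0],-0.17],
  [85,[22,-32,5],-0.35],
  [85,[34,-50,10],-0.53],
  [85,[46,-66,15],-0.71],
  [85,[58,-82,20],-0.89],
  [85,[68,-98,26],-1.07],
  [85,[72,-103,28],-1.22],
  [85,[72,-103,28],-1.22],
])

```text
t: 29.45
eef_pos: [0.4557, 0.3234, 0.1997]
tool_rot: [-0.001, 0.561, 0.828, -0.0]
contact_force: [0.4, -0.8, 0.4]
gripper_width: 0.995
```

arm_command([
  [85,[0,0,0],0],
])

```text
t: 29.58
eef_pos: [0.4562, 0.3226, 0.2001]
tool_rot: [0.0, 0.562, 0.827, -0.0]
contact_force: [-0.9, -0.6, -0.1]
gripper_width: 0.994
```

Run:
```python
from h import *
plan((455,323.6,100,112.5))
m,im=snap('wrist','w22'); uv=proj(m,[.455,.3236,.04])[0]; print(uv)
u,v=uv.astype(int); print(u-70,v-60); crop(im,u-70,v-60,u+70,v+60,5,'pics/w22c.png')
```

```text
t 29.57 pos [456.2 322.6 200.1] yaw 111.6 tilt 0.02 F [-0.9 -0.6 -0.1] w 84.9mm q7 0.77
  -> (455, 323.6, 100, 112.5) shift [1.4, -0.8, 100.1] roll -0.015 n 1.6
[276.77629267 191.80867992]
206 131
```

View pics/w22c.png

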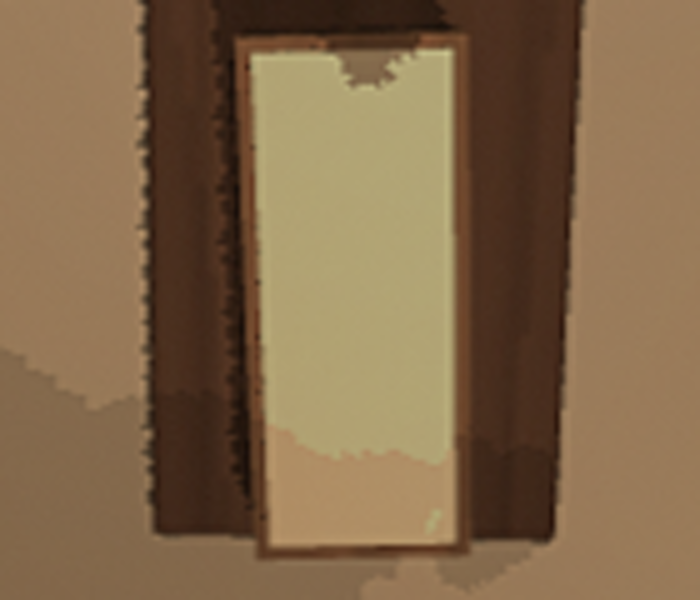

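Run:
```python
from h import *
m,im=load('w22')
f=lambda p:np.c_[206+(np.array(p,float)[:,0]+.5)/5-.5,131+(np.array(p,float)[:,1]+.5)/5-.5]
ang=lambda d:np.degrees(np.arctan2(d[1],d[0]))
for q in ([(237,37),(468,36),(468,552),(259,555)],[(250,50),(455,48),(457,541),(268,545)]):
    S=ray(m,f(q),.04)[:,:2]*1000
    a,b=(S[0]+S[1])/2,(S[2]+S[3])/2
    print(S.mean(0),np.linalg.norm(a-b),np.linalg.norm(S[0]-S[1]),np.linalg.norm(S[2]-S[3]),ang(b-a),ang(a-b),ang(S[0]-S[3]),ang(S[1]-S[2]))
    c=S.mean(0)
plan((c[0],c[1],0,ang(a-b)+90),(c[0],c[1],0,ang(a-b)-90))
```

```text
[454.77495922 324.0044801 ] 103.79973597782197 43.72413153077743 42.99476780268823 22.907359160627045 -157.09264083937296 -156.89345699252138 -157.29277670960658
[454.82648482 323.91124511] 99.19672182595623 38.879226812840805 38.817003410299606 22.844420985061696 -157.15557901493833 -157.1383481708439 -157.17289832620835
t 29.62 pos [456.3 322.6 200.2] yaw 111.7 tilt 0.03 F [ 0.4 -0.3  0.4] w 85.0mm q7 0.77
  -> (np.float64(454.8264848153841), np.float64(323.9112451079791), 0, np.float64(-67.15557901493833)) shift [1.9, -0.9, 200.2] roll 3.121 n 16.7
  -> (np.float64(454.8264848153841), np.float64(323.9112451079791), 0, np.float64(-247.15557901493833)) shift [1.9, -0.9, 200.2] roll -0.021 n 3.2
```

arm_command([
  [85,[2,-1,40],-0.02],
  [85,[2,-1,90],-0.02],
  [85,[2,-1,140],-0.02],
  [85,[2,-1,178],-0.02],
  [76,[2,-1,193],-0.02],
  [70,[2,-1,198],-0.02],
  [66,[2,-1,199],-0.02],
  [66,[2,-1,199],-0.02],
])

```text
t: 30.62
eef_pos: [0.4552, 0.3252, 0.0024]
tool_rot: [0.0, 0.552, 0.834, 0.001]
contact_force: [0.9, 0.4, -0.4]
gripper_width: 0.771
```

Run:
```python
from h import *
plan((454.8,323.9,1,112.8))
im=read_camera('side'); crop(im,190,230,290,330,6,'pics/s23.png')
```

```text
t 30.62 pos [455.2 325.2   2.4] yaw 113.0 tilt 0.12 F [ 0.9  0.4 -0.4] w 65.9mm q7 0.57
  -> (454.8, 323.9, 1, 112.8) shift [-1.1, -0.8, 1.4] roll 0.003 n 0.0
```

View pics/s23.png

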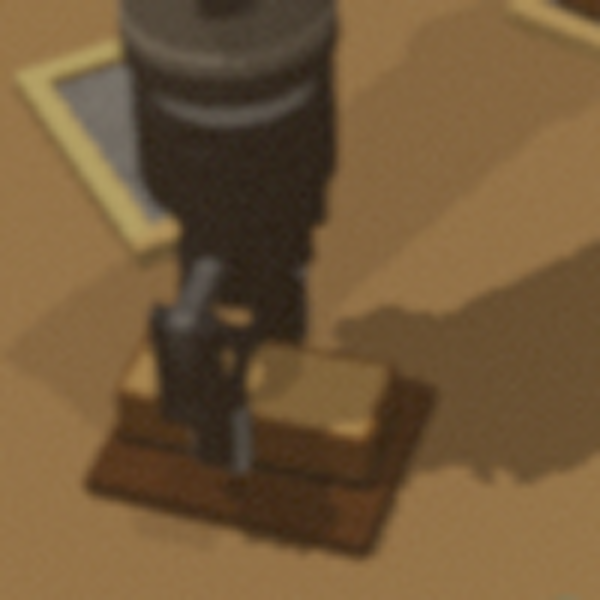

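Centred on the oblong. Close with a small correction and lift.

arm_command([
  [60,[-1,-0.8,0.8],0],
  [46,[-1,-0.8,0.8],0],
  [36,[-1,-0.8,0.8],0],
  [34,[-1,-0.8,0.8],0],
  [34,[-1,-0.8,0.8],0],
], squeeze=50)

```text
t: 31.3
eef_pos: [0.4543, 0.3235, 0.0008]
tool_rot: [0.0, 0.552, 0.834, 0.0]
contact_force: [-0.8, -1.7, 4.7]
gripper_width: 0.503
```

Run:
```python
from h import *
plan()
```

```text
t 31.30 pos [454.3 323.5   0.8] yaw 113.0 tilt 0.03 F [-0.8 -1.7  4.7] w 42.9mm q7 0.57
```

arm_command([
  [34,[0,0,-8],0],
  [34,[0,0,-30],0],
  [34,[0,0,-60],0],
  [34,[0,0,-90],0],
  [34,[0,0,-110],0],
  [34,[0,0,-110],0],
])

```text
t: 32.05
eef_pos: [0.4548, 0.3241, 0.1122]
tool_rot: [0.001, 0.552, 0.834, 0.001]
contact_force: [-0.6, 0.1, -1.4]
gripper_width: 0.501
```

Run:
```python
from h import *
plan((622.6,213.4,110,68.3))
m,im=snap('wrist','w24')
im=read_camera('side'); crop(im,170,190,290,310,5,'pics/s24.png')
```

```text
t 32.05 pos [454.8 324.1 112.2] yaw 113.0 tilt 0.18 F [-0.6  0.1 -1.4] w 42.8mm q7 0.69
  -> (622.6, 213.4, 110, 68.3) shift [-167.4, 111.3, 2.4] roll 0.780 n 4.2
```

View pics/w24.png

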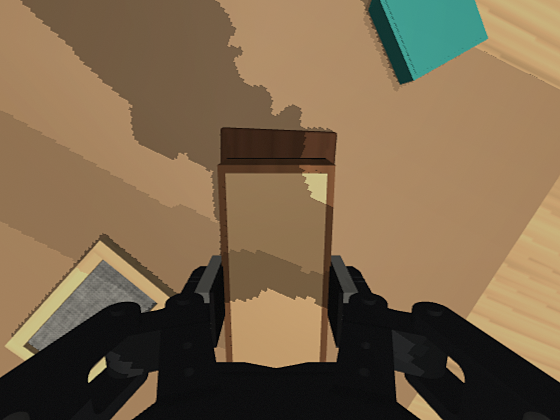

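View pics/s24.png

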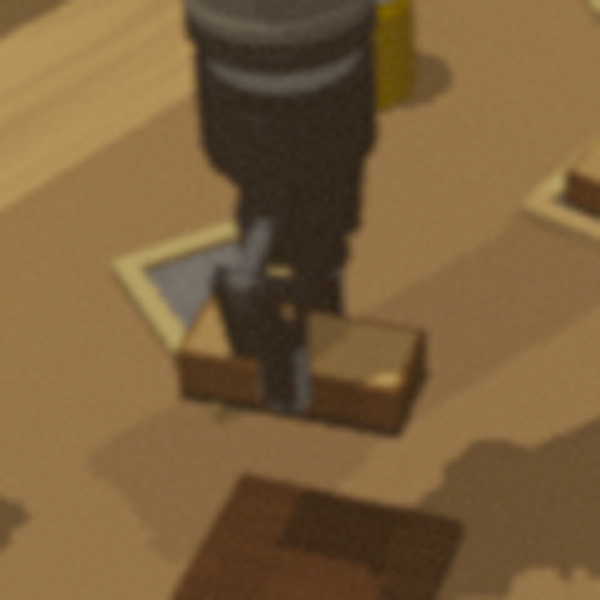

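arm_command([
  [34,[-25,17,0],0.12],
  [34,[-65,43,0],0.28],
  [34,[-110,73,0],0.45],
  [34,[-148,98,0],0.62],
  [34,[-167,111,0],0.76],
  [34,[-167,111,0],0.78],
  [34,[-167,111,0],0.78],
])

```text
t: 33.02
eef_pos: [0.6197, 0.2141, 0.1095]
tool_rot: [-0.001, 0.826, 0.563, -0.001]
contact_force: [-1.3, 1.0, -1.0]
gripper_width: 0.502
```

arm_command([
  [34,[0,0,5],0],
  [34,[0,0,5],0],
])

```text
t: 33.28
eef_pos: [0.6203, 0.2136, 0.1048]
tool_rot: [-0.0, 0.827, 0.562, -0.001]
contact_force: [-0.4, -0.4, -1.5]
gripper_width: 0.503
```

Run:
```python
from h import *
plan((622.6,213.4,-5,68.3))
m,im=snap('wrist','w25'); print(proj(m,[[.6226,.2134,.012]]))
```

```text
t 33.27 pos [620.3 213.6 104.8] yaw 68.4 tilt 0.07 F [-0.4 -0.4 -1.5] w 42.9mm q7 0.34
  -> (622.6, 213.4, -5, 68.3) shift [0.8, 2.3, 109.7] roll 0.002 n 1.8
[[276.25728993 212.95627929]]
```

View pics/w25.png

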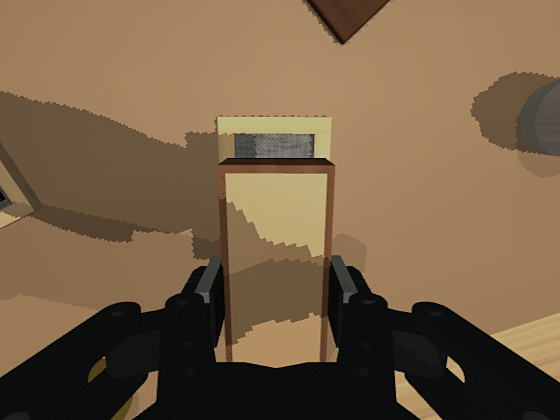

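Run:
```python
from h import *
m,im=load('w25'); o,p,R=tool()
ang=lambda d:np.degrees(np.arctan2(d[1],d[0]))
B=ray(m,[(218,165),(336,165)],.144); T=ray(m,[(217,117),(331,117)],.012); I=ray(m,[(235,133.5),(315,133.5)],.012)
for n,X in (('block',B),('tray',T),('inner',I)):
    L=(X-p)@R*1000; print(n,L.mean(0).round(1),np.linalg.norm(X[0]-X[1])*1000,ang(X[1]-X[0]))
```

```text
block [  0.8 -52.3 -38.9] 44.01759360118701 68.43669296584366
tray [ -1.  -71.5  93.1] 84.16368285411856 68.43303786418745
inner [ -0.3 -59.7  93.1] 59.80953975111181 68.4342639490544
```

arm_command([
  [34,[-0.3,1.2,35],0],
  [34,[-0.3,1.2,72],0],
  [34,[-0.3,1.2,95],0],
  [34,[-0.3,1.2,104],0],
  [34,[-0.3,1.2,107],0],
  [34,[-0.3,1.2,108.5],0],
  [34,[-0.3,1.2,109.5],0],
  [34,[-0.3,1.2,109.5],0],
])

```text
t: 34.33
eef_pos: [0.6228, 0.2123, -0.0036]
tool_rot: [0.0, 0.828, 0.561, 0.0]
contact_force: [-1.0, 0.2, -1.0]
gripper_width: 0.504
```

Run:
```python
from h import *
plan((622,213.4,-5.5,68.3))
```

```text
t 34.33 pos [622.8 212.3  -3.6] yaw 68.3 tilt 0.05 F [-1.   0.2 -1. ] w 43.0mm q7 0.26
  -> (622, 213.4, -5.5, 68.3) shift [0.7, -1.1, 1.9] roll -0.000 n 0.0
```

arm_command([
  [34,[0.3,-0.5,1],0],
  [34,[0.3,-0.5,1.7],0],
  [34,[0.3,-0.5,1.7],0],
])

```text
t: 34.7
eef_pos: [0.6222, 0.2129, -0.0051]
tool_rot: [0.0, 0.828, 0.561, 0.0]
contact_force: [-2.4, -1.1, 6.0]
gripper_width: 0.501
```

arm_command([
  [54,[0,0,-0.5],0],
  [54,[0,0,-0.5],0],
  [54,[0,0,-4],0],
  [58,[0,0,-25],0],
  [70,[0,0,-65],0],
  [85,[0,0,-115],0],
  [85,[0,0,-165],0],
  [85,[0,0,-215],0],
])

```text
t: 35.7
eef_pos: [0.6219, 0.213, 0.2126]
tool_rot: [0.0, 0.827, 0.562, 0.001]
contact_force: [1.1, -0.3, 0.3]
gripper_width: 0.991
```

arm_command([
  [85,[0,30,-40],0],
  [85,[0,30,-40],0],
  [85,[0,30,-40],0],
])

```text
t: 36.08
eef_pos: [0.6492, 0.2018, 0.2494]
tool_rot: [-0.0, 0.827, 0.561, -0.0]
contact_force: [0.3, 0.3, 0.4]
gripper_width: 0.997
```

Run:
```python
from h import *
plan()
m,im=snap('wrist','w26'); m,t=snap('top','t26'); m,s=snap('side','s26'); crop(t,110,100,480,300,2.1,'pics/t26c.png')
```

```text
t 36.08 pos [649.2 201.8 249.4] yaw 68.3 tilt 0.02 F [0.3 0.3 0.4] w 85.1mm q7 0.46
```

View pics/w26.png

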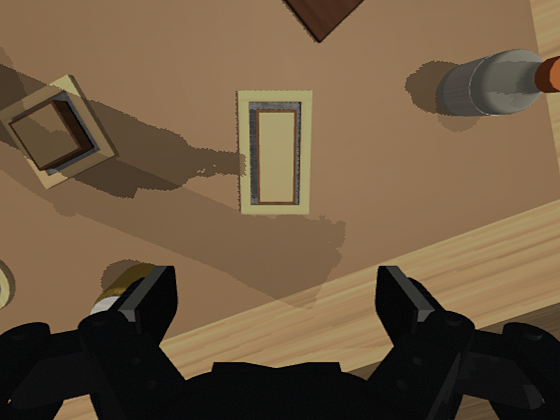

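View pics/t26c.png

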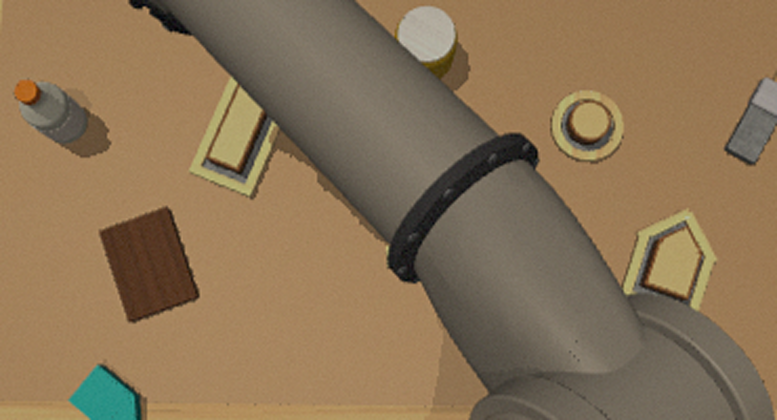

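View pics/s26.png

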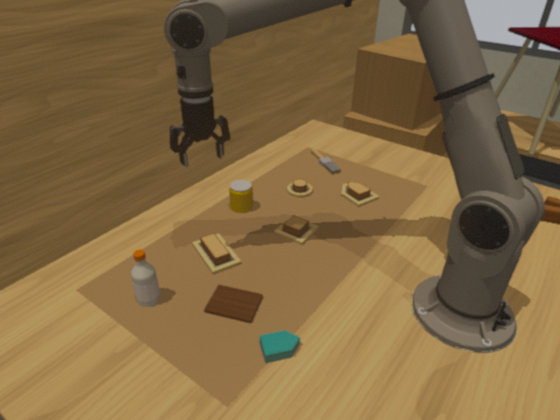

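Run:
```python
from h import *
a=cv2.imread('pics/side0.png'); b=cv2.imread('pics/s26.png')
for r in ((130,245,165,310),(225,178,258,215)): 
    x0,y0,x1,y1=r; print(np.abs(a[y0:y1,x0:x1].astype(int)-b[y0:y1,x0:x1]).mean())
print(bot.hand_in())
```

```text
5.02974358974359
4.79033579033579
the job is handed in; nothing more can be done
None
```

I took the pile apart from the top, one block at a time (round, square, pointed, oblong). Each block is set down in its own tray, the pointed one with its tip in the tray's tip. I lowered each until the wrist sensed contact (about 6–20 N), then opened the fingers and lifted clear. I handed in at about 36 s of the 102 s allowed.

**Last checks:**
- **Blocks:** the wrist picture after each placing, and the last side view, show every block inside its rim and apparently flat. The last top view shows the same for three; the arm hid the square there. I did not measure the tilt or the gaps to the rims.
- **Oblong:** the felt gap looks wider on one long side than the other. I put part of this down to the viewing angle.
- **Tin and bottle:** in the side view they stand where they did at the start. The gripper was open and clear of everything.

**Disagreement:** both the side and wrist cameras showed the fingertips about 35–40 mm farther back than the tool description says. I went by the cameras. The first grasp confirmed it, and the felt was then touched within about 1 mm of the height this predicted each time.

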